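# Lever the charged battery packs out of their cradles and stack them

### The arm

A 6-joint arm with a two-finger parallel gripper is mounted at the origin on the work surface. World frame = base frame: x ahead of the robot, y to its left, z up, the work surface at z = 0. Lengths are in mm, angles in rad, forces in N, time in s.
With the tool pointing down it reaches from about 300 to 750 mm from the base axis. Payload 8.5 kg.
Tool frame: the origin (TCP) lies at the very end of the fingers, on their centre line; the grasp point (between the pads) lies 19 mm behind it (r.grip_depth is the distance from the TCP to the grasp point, in mm); z points along the fingers, y is the line along which they close (so a half turn about z gives the same grasp; the last joint's range is limited). The gripper opens to 85 mm and grips with 20 to 120 N. Pads are 22 mm wide; open, the fingers measure 114 mm over their backs; the gripper's body (76 mm by 85 mm) begins 54 mm behind the grasp point. The pads swing forward as they close: fully open they stand 13 mm farther back than shut.
Start: joints at [1.13, 0.381, 1.297, -0, 1.464, -0.215], TCP at [123.13, 536.022, 204.722] pointing down, gripper open.
Joint ranges: [-3.11, 3.11], [-0.89, 2.33], [0.22, 2.48], [-1.42, 4.56], [0.17, 2.85], [-2.88, 2.88]. Speed limits (rad/s): [2.39, 2.39, 3.14, 3.14, 3.14, 3.14].

### API

Orientations are given as a 3x3 rotation matrix whose columns are the frame's x, y, z axes.
In Python, from plant import r gives the robot as it stands.
- The arm moves only by the tool servo_tool, never from a script. Its argument "moves" is a list of rows, each a list of 6 numbers: the shift along the world's x, y, z in m, then the turn, a rotation vector about the world's x, y, z in rad. A call has 1 to 5 rows; each row shifts and turns the commanded pose from where the row before left it; what a row does not reach is not made up. A row lasts 1/10 s, in which the tool goes at most 50 mm and 8.59 degrees, less where a joint would pass 70% of its speed; a pose out of reach is approached as far as the arm can. A call is refused whole if a number of a shift passes 0.05 or a number of a turn 0.15, either way. A call with a gripper value outside its range is refused whole. "fingers" is the opening, from 0 (shut) to 1 (fully open), set as the call begins (left out, the last holds). The fingers move at their own pace and stop on an object; "squeeze" is the grip in N (left out, the last holds). Time passes only in rows, so rows that do not move let the fingers close. It gives the time, the measured TCP pose, the force, the opening and the grip force at its end, in the units of the state.
- r.sense(): the state, without advancing time (a new reading comes with each control period).
- r.camera(name): name is "scene" or "top" or "wrist"; returns a dict with "frame" (480x640x3 uint8, blue, green, red), "depth" (480x640 float32, mm along the optical axis (not along the pixel's ray), 0 where there is no reading), "K" (3x3 intrinsics, pixels), "R" (3x3) and "t" (3): a world point X has camera coordinates R X + t. Camera axes: x right, y down, z forward; pixel columns grow to the right and rows downward; lengths in mm; the calibration is good to about 2 mm. A picture is of the moment at which its call begins.
- r.hand_in(): hands the job in; it is judged then, once.
The state is a dict: "time": time; "q": joint angles; "qd": joint speeds; "effort": joint torques, N m; "ee_pos": TCP position; "orientation": TCP orientation; "force": force on the tool from outside, world axes, zero at the start; "wrist_torque": the same for the moment, N m; "width": finger opening in mm; "finger_force": force on a finger pad.
Only numpy, scipy, OpenCV 4.12 (cv2) and the standard library are available. Lean on these libraries where they do the work, as an engineer would, in place of code of your own. Each camera call takes 0.05 s, during which the arm holds its last target. There are 200 camera calls.

### The job

The battery packs are sitting snugly behind the spring catches of the two charging cradles: with the pry lever in the slot behind each one, lever it forward over its catches and out onto the open apron, never with your fingers on a pack that is still seated. Stack all the packs flat in one column on the cork-topped block, each centred on the block and square with it. Leave the lever standing on its rubber mat as you found it, let go of everything, and leave the other things on the bench where they are.

Things in the scene. Friction and masses are not known exactly. Their poses are not given: they have to be found in the camera images.
- pack_1: black hard-case battery pack, closed box 68 (x) x 40 (y) x 24 mm (z), pale label on top, about 130 g; origin at the centre of its underside, z up, x along its length (+x end has two brass sockets, towards the bay's open front). Starts seated flat in its bay, or absent
- pack_2: black hard-case battery pack, closed box 68 (x) x 40 (y) x 24 mm (z), pale label on top, about 130 g; origin at the centre of its underside, z up, x along its length (+x end has two brass sockets, towards the bay's open front). Starts seated flat in its bay, or absent
- pack_3: black hard-case battery pack, closed box 68 (x) x 40 (y) x 24 mm (z), pale label on top, about 130 g; origin at the centre of its underside, z up, x along its length (+x end has two brass sockets, towards the bay's open front). Starts seated flat in its bay, or absent
- pack_4: black hard-case battery pack, closed box 68 (x) x 40 (y) x 24 mm (z), pale label on top, about 130 g; origin at the centre of its underside, z up, x along its length (+x end has two brass sockets, towards the bay's open front). Starts seated flat in its bay, or absent
- seat_1 (a point): where pack_1's origin lies when seated: in a bay of a fixed black cradle (2 bays, 76 mm apart), deck 60 mm above the table; x runs along the bay out of its open front, roughly towards the robot. Side walls: 42 mm apart, 12 thick, x = -42 to +46, 24 high, flush with a pack's top; from there to x = +93 the deck is open. At x = +39 a spring roller in each wall overlaps the pack's front corner by 2 mm
- seat_2 (a point): where pack_2's origin lies when seated: in a bay of a fixed black cradle (2 bays, 76 mm apart), deck 60 mm above the table; x runs along the bay out of its open front, roughly towards the robot. Side walls: 42 mm apart, 12 thick, x = -42 to +46, 24 high, flush with a pack's top; from there to x = +93 the deck is open. At x = +39 a spring roller in each wall overlaps the pack's front corner by 2 mm
- seat_3 (a point): where pack_3's origin lies when seated: in a bay of a fixed black cradle (2 bays, 76 mm apart), deck 60 mm above the table; x runs along the bay out of its open front, roughly towards the robot. Side walls: 42 mm apart, 12 thick, x = -42 to +46, 24 high, flush with a pack's top; from there to x = +93 the deck is open. At x = +39 a spring roller in each wall overlaps the pack's front corner by 2 mm
- seat_4 (a point): where pack_4's origin lies when seated: in a bay of a fixed black cradle (2 bays, 76 mm apart), deck 60 mm above the table; x runs along the bay out of its open front, roughly towards the robot. Side walls: 42 mm apart, 12 thick, x = -42 to +46, 24 high, flush with a pack's top; from there to x = +93 the deck is open. At x = +39 a spring roller in each wall overlaps the pack's front corner by 2 mm
- slot_1 (a point): mouth of the pry slot behind pack_1, level with the wall tops, 38 mm behind the seat point, 84 mm above the table: 8 mm long in x, between the pack's rear end (4 mm ahead) and the rear wall (4 mm behind, 9 mm thick), 23 mm wide in y, 24 mm deep. About 12 N forward on the pack's rear moves it over the catches within 6 mm; then it slides with 1 to 3 N
- slot_2 (a point): mouth of the pry slot behind pack_2, level with the wall tops, 38 mm behind the seat point, 84 mm above the table: 8 mm long in x, between the pack's rear end (4 mm ahead) and the rear wall (4 mm behind, 9 mm thick), 23 mm wide in y, 24 mm deep. About 12 N forward on the pack's rear moves it over the catches within 6 mm; then it slides with 1 to 3 N
- slot_3 (a point): mouth of the pry slot behind pack_3, level with the wall tops, 38 mm behind the seat point, 84 mm above the table: 8 mm long in x, between the pack's rear end (4 mm ahead) and the rear wall (4 mm behind, 9 mm thick), 23 mm wide in y, 24 mm deep. About 12 N forward on the pack's rear moves it over the catches within 6 mm; then it slides with 1 to 3 N
- slot_4 (a point): mouth of the pry slot behind pack_4, level with the wall tops, 38 mm behind the seat point, 84 mm above the table: 8 mm long in x, between the pack's rear end (4 mm ahead) and the rear wall (4 mm behind, 9 mm thick), 23 mm wide in y, 24 mm deep. About 12 N forward on the pack's rear moves it over the catches within 6 mm; then it slides with 1 to 3 N
- lever: pry lever, 140 g: wooden handle 50 (x) x 24 (y) x 32 mm (z) on a foot plate 50 x 56 x 5 mm; origin at the underside's centre; a shank 10 mm wide, 26 to 33 mm above underside, runs along +x to a blade at x = 101 to 105, 12 mm wide, straight down to underside level. Stands on foot and blade, z up. In a slot, pressing the handle down swings the blade's end forward on the rear wall's top edge
- lever_mid (a point): middle of the lever's length (take the lever by the handle, across its 24 mm), 40 mm ahead of its origin, level with the handle's underside
- mat: black rubber mat for the lever, fixed, 200 (x) x 100 (y) x 3 mm; origin at the centre of its underside on the table
- block: low stacking block of plywood with a cork top, fixed, 80 (x) x 50 (y) x 12 mm high; origin at the centre of its underside on the table, x along its length
- wheel_1: bystander: model-car wheel lying flat, 64 mm across, 26 mm high; origin at the centre of its underside
- wheel_2: bystander: model-car wheel lying flat, 64 mm across, 26 mm high; origin at the centre of its underside
- marker: bystander: marker pen 110 x 14 x 14 mm lying along its x; origin under its centre
- damper: bystander: brass shock damper 90 x 16 x 16 mm lying along its x; origin under the centre of its 60 mm barrel
- parts_case: bystander: closed small-parts case 80 (x) x 110 (y) x 26 mm; origin under its centre
- glue: bystander: white glue bottle, 36 mm across, 100 mm high, standing; origin under its centre
- driver: bystander: screwdriver 150 mm long, lying along its x
Mind the look-alikes: they are no part of the job. Several things have the shape of the mat; the one meant has the colours described above.

How it is judged:
By the outcome, as a careful person would: the job done as asked, in the order asked, and still so for the second after the job is handed in, with the robot touching nothing.
Of pack_1, pack_2, pack_3, pack_4 only 3 to 4 are there at a start; the rules pass over those that are not, and their reading is None.
At some moment in a run one of lever may be knocked a few centimetres aside while the robot is not near it.
Once in a run the grip may slacken for a moment while it holds something.
It also fails if it takes over 210 s, if anything falls off the work surface, if the arm or the gripper's body presses on something with over 40 N, if the wrist force passes 120 N, or if a joint passes its speed limit or range.

## Working session

There is one attempt and no reset: what is moved stays moved. The work goes in short steps, Python scripts to look and compute and a tool call to move; the robot and the scene stay as the last step left them, time stands still between calls to the robot, and variables do not carry over. Pictures are saved under pics/ and viewed, at most 14 in all, crops included, and the job is handed in when it is done.

Besides the shell and the picture viewer there is one more tool, called as name(argument=value, ...) on one line, values as JSON. servo_tool: Moves the arm, as the interface text tells. Its arguments: {"type":"object","properties":{"moves":{"type":"array","items":{"type":"array","items":{"type":"number"}}},"fingers":{"type":"number"},"squeeze":{"type":"number"}},"required":["moves"]}

```bash
mkdir -p pics; ls
python3 - <<'E'
from plant import r
import cv2,numpy as np
for n in("scene","top"):
    c=r.camera(n); cv2.imwrite(f"pics/{n}0.png",c["frame"]); np.savez(f"{n}0.npz",**c)
    print(n,c["K"].round(1).tolist(),c["R"].round(3).tolist(),c["t"].round(1).tolist())
print(r.sense())
E
```

```text
pics
scene [[559.1, 0.0, 320.8], [0.0, 559.1, 240.5], [0.0, 0.0, 1.0]] [[0.021, 1.0, -0.008], [0.819, -0.022, -0.573], [-0.573, 0.005, -0.819]] [-101.2, -416.4, 1693.4]
top [[544.9, 0.0, 320.0], [0.0, 544.9, 242.0], [0.0, 0.0, 1.0]] [[-0.007, -1.0, 0.013], [-0.997, 0.006, -0.077], [0.077, -0.014, -0.997]] [93.4, 565.1, 1680.6]
{'time': 0.1, 'q': array([ 1.12970836e+00,  3.81192320e-01,  1.29816672e+00, -1.86817678e-05,
        1.46361017e+00, -2.15271491e-01]), 'qd': array([-1.54122054e-03,  1.11869147e-04, -1.86285641e-03,  9.61459224e-05,
       -3.17649976e-04,  1.72003386e-03]), 'effort': array([ 3.79013683e-03, -4.49226415e+01, -2.31652129e+01, -1.77926809e-04,
        3.74978976e-03, -2.76611672e-05]), 'ee_pos': array([123.00876712, 535.76346047, 204.14549541]), 'orientation': array([[-9.74611993e-01,  2.23899839e-01, -5.70885640e-04],
       [ 2.23900397e-01,  9.74611226e-01, -1.25272879e-03],
       [ 2.75905779e-04, -1.34874603e-03, -9.99999052e-01]]), 'force': array([-0.27233083, -0.02069876, -0.3992934 ]), 'wrist_torque': array([-0.00200501,  0.00676834, -0.00295018]), 'finger_force': 0.0, 'width': 85.55909179424218}
```

View pics/top0.png

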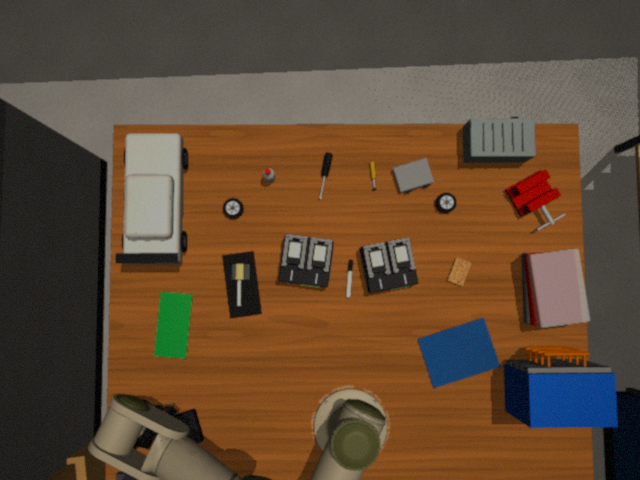

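View pics/scene0.png

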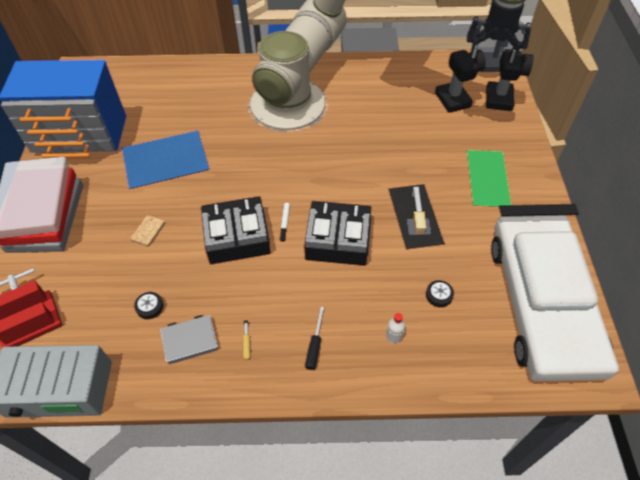

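Top view: cradles at (306,262) and (389,266), all four bays apparently filled. The lever is on the black mat at (241,284), the cork block at (459,271). Mat candidates are black (241,284), green (173,325) and blue (458,352); by colour the black one is meant. The block candidate is cork (459,271), versus the grey case (412,175). The lever could be confused with the screwdriver (325,175), marker (349,279) or damper (373,175). Now a close crop and measurement.

```bash
cat > h.py <<'E'
import numpy as np,cv2
def ray(c,u,v):
    d=c["R"].T@(np.linalg.inv(c["K"])@np.array([u,v,1.])); o=-c["R"].T@c["t"]; return o,d
def onz(c,u,v,z):
    o,d=ray(c,u,v); return o+d*(z-o[2])/d[2]
def tri(c1,p1,c2,p2):
    o1,d1=ray(c1,*p1);o2,d2=ray(c2,*p2)
    s=np.linalg.lstsq(np.c_[d1,-d2],o2-o1,rcond=None)[0]
    a=o1+s[0]*d1;b=o2+s[1]*d2; return (a+b)/2,np.linalg.norm(a-b)
def proj(c,X):
    p=c["K"]@(c["R"]@np.asarray(X,float)+c["t"]); return p[:2]/p[2]
def dep(c,u,v):
    D=c["depth"]; z=D[int(v),int(u)]; return c["R"].T@(np.linalg.inv(c["K"])@np.array([u,v,1.])*z-c["t"])
E
python3 - <<'E'
from h import *
c=dict(np.load("top0.npz"))
for n,u,v in [("p",295,250),("p",318,253),("p",376,260),("p",401,254),("lever",240,271),("shank",239,295),("mat",228,300),("blk",459,271),("table",430,300)]: print(n,dep(c,u,v).round(0))
f=c["frame"]
a=cv2.resize(f[225:325,215:345],None,fx=5,fy=5,interpolation=2)
b=cv2.resize(f[225:325,345:475],None,fx=5,fy=5,interpolation=2)
cv2.imwrite("pics/crop.png",cv2.resize(f[220:325,215:475],None,fx=3.07,fy=3.07,interpolation=2))
E
```

```text
p [537. 166.  87.]
p [528.  97.  77.]
p [505. -76.  90.]
p [ 523. -152.   85.]
lever [477. 338.  31.]
shank [403. 339.  40.]
mat [387. 380.  -6.]
blk [ 472. -344.   18.]
table [ 382. -256.   -3.]
```

View pics/crop.png

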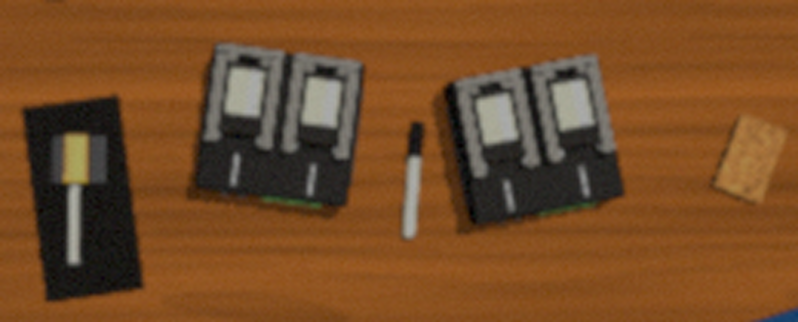

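The crop confirms that all four bays hold packs. The lever lies on the black mat with its handle at crop (77,158) and shank towards the robot, and the cork block is at (750,158). I'll go over the lever with the wrist camera.

servo_tool(moves=[[0.03,-0.02,0.01,0,0,0.022],[0.03,-0.02,0.01,0,0,0.022],[0.03,-0.02,0.01,0,0,0.022],[0.03,-0.02,0.01,0,0,0.022],[0.03,-0.02,0.01,0,0,0.022]])

```text
time: 0.6
ee_pos: [274.1, 435.0, 254.9]
orientation: [[-0.993, 0.114, -0.0], [0.114, 0.993, -0.001], [0.0, -0.001, -1.0]]
force: [0.6, 0.9, -0.2]
width: 85.2
finger_force: 0.0
```

servo_tool(moves=[[0.03,-0.02,0.01,0,0,0.022],[0.03,-0.02,0.01,0,0,0.022],[0.03,-0.02,0.01,0,0,0.022],[0.03,-0.02,0.01,0,0,0.022],[0.03,-0.02,0.01,0,0,0.022]])

```text
time: 1.1
ee_pos: [424.1, 335.0, 304.8]
orientation: [[-1.0, 0.005, -0.001], [0.005, 1.0, -0.0], [0.001, -0.0, -1.0]]
force: [0.1, -0.1, -0.3]
width: 85.5
finger_force: 0.0
```

servo_tool(moves=[[0,0,0,0,0,0],[0,0,0,0,0,0],[0,0,0,0,0,0]])

```text
time: 1.4
ee_pos: [422.3, 336.5, 304.3]
orientation: [[-1.0, 0.005, -0.001], [0.005, 1.0, -0.0], [0.001, -0.0, -1.0]]
force: [-0.3, 0.2, -0.8]
width: 85.6
finger_force: 0.0
```

Run:
```python
from plant import r
import cv2,numpy as np
s=r.sense();print(s["ee_pos"].round(1),s["orientation"].round(3).tolist())
c=r.camera("wrist"); cv2.imwrite("pics/w1.png",c["frame"]); np.savez("w1.npz",**c)
Rt=s["orientation"]; o=-c["R"].T@c["t"]
print(c["K"].round(1).tolist(),"cam in tool",(Rt.T@(o-s["ee_pos"])).round(1),(c["R"]@Rt).round(3).tolist())
```

```text
[422.3 336.5 304.3] [[-1.0, 0.005, -0.001], [0.005, 1.0, -0.0], [0.001, -0.0, -1.0]]
[[351.6, 0.0, 320.7], [0.0, 351.6, 243.9], [0.0, 0.0, 1.0]] cam in tool [  81.2   -1.2 -169.3] [[0.0, 1.0, -0.0], [-0.95, 0.0, -0.312], [-0.312, 0.0, 0.95]]
```

View pics/w1.png

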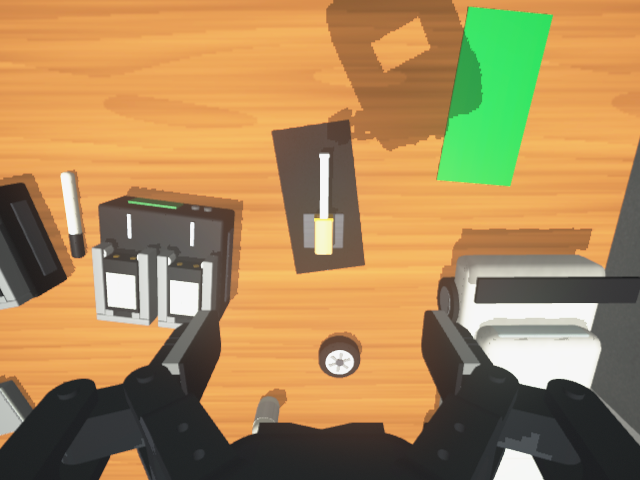

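Wrist view: the lever on the black mat has its handle at about (323,236), and the shank runs up to (324,153). The cradle is at (165,260), with both its packs showing labels at (122,290) and (184,300). Next I'll measure the lever.

```bash
cat >> h.py <<'E'
def mask(c,lo,hi,roi):
    h=cv2.cvtColor(c["frame"],cv2.COLOR_BGR2HSV); m=cv2.inRange(h,np.array(lo),np.array(hi))
    z=np.zeros_like(m); x0,y0,x1,y1=roi; z[y0:y1,x0:x1]=m[y0:y1,x0:x1]; return z
def big(m):
    cs,_=cv2.findContours(m,0,cv2.CHAIN_APPROX_NONE); return max(cs,key=cv2.contourArea)
def cen(k):
    M=cv2.moments(k); return M["m10"]/M["m00"],M["m01"]/M["m00"]
def rectz(c,k,z):
    P=np.array([onz(c,u,v,z)[:2] for u,v in k[:,0,:]],np.float32)
    return cv2.minAreaRect(P)
E
python3 - <<'E'
from h import *
w=dict(np.load("w1.npz"));t=dict(np.load("top0.npz"))
for c,p in((w,(323,225)),(w,(323,245)),(w,(324,185)),(w,(338,236)),(w,(300,170)),(t,(240,271)),(t,(239,295))):
    print(p,cv2.cvtColor(c["frame"],40)[p[1],p[0]],dep(c,*p).round(1))
yw=big(mask(w,(18,80,120),(35,255,255),(295,205,350,265)));yt=big(mask(t,(18,80,80),(35,255,255),(228,258,255,285)))
sw=big(mask(w,(0,0,200),(180,50,255),(300,145,350,222)));st=big(mask(t,(0,0,110),(180,70,255),(230,280,250,312)))
for k in(yw,yt,sw,st):print(cv2.boundingRect(k),np.round(cen(k),1))
print(tri(w,cen(yw),t,cen(yt)),tri(w,cen(sw),t,cen(st)))
for z in(32,35,40):print(z,rectz(w,yw,z))
for z in(29,33,36):print(z,rectz(w,sw,z))
mt=mask(w,(0,0,0),(180,255,75),(262,110,375,280));k=big(mt);print(cv2.boundingRect(k),rectz(w,cv2.convexHull(k),3))
E
```

```text
(323, 225) [ 30  34 247] [459.1 338.2  34.9]
(323, 245) [ 30  39 247] [486.4 338.1  34.6]
(324, 185) [  0   0 247] [407.4 339.5  36.7]
(338, 236) [ 11  13 158] [482.  359.    8.6]
(300, 170) [10 62 98] [392.6 308.2   3.1]
(240, 271) [ 28 117 170] [476.6 337.7  30.5]
(239, 295) [ 33  19 164] [403.  339.1  40.1]
(314, 214, 20, 41) [324.4 218.5]
(235, 263, 9, 17) [239.4 271.2]
(319, 154, 11, 65) [323.7 184.7]
(237, 280, 4, 26) [238.5 292.6]
(array([475.13576879, 345.76767459, -52.28227288]), np.float64(11.184626719747117)) (array([409.18855829, 340.63016427,  29.41752406]), np.float64(3.6058377761349747))
32 ((472.5760192871094, 338.76654052734375), (24.5899658203125, 54.63603591918945), 89.72943115234375)
35 ((471.6838073730469, 338.7459716796875), (24.422941207885742, 54.26493453979492), 89.72943115234375)
40 ((470.19671630859375, 338.7117919921875), (24.144556045532227, 53.64640426635742), 89.72941589355469)
29 ((410.9157409667969, 339.49346923828125), (12.301314353942871, 80.7447509765625), 89.73017883300781)
33 ((410.28875732421875, 339.45977783203125), (12.190625190734863, 80.0184097290039), 89.73023986816406)
36 ((409.81854248046875, 339.4344787597656), (12.107646942138672, 79.47364807128906), 89.73019409179688)Traceback (most recent call last):
  File "<stdin>", line 11, in <module>
  File "h.py", line 18, in big
    cs,_=cv2.findContours(m,0,cv2.CHAIN_APPROX_NONE); return max(cs,key=cv2.contourArea)
                                                             ~~~^^^^^^^^^^^^^^^^^^^^^^^^
ValueError: max() iterable argument is empty
```

servo_tool(moves=[[0.01,0.0005,-0.035,0,-0.052,0],[0.01,0.0005,-0.035,0,-0.052,0],[0.01,0.0005,-0.035,0,-0.052,0],[0.01,0.0005,-0.035,0,-0.052,0],[0.01,0.0005,-0.035,0,-0.052,0]])

```text
time: 1.95
ee_pos: [472.3, 339.4, 128.7]
orientation: [[-0.966, 0.004, 0.259], [0.004, 1.0, 0.001], [-0.259, 0.002, -0.966]]
force: [2.0, -0.0, 0.3]
width: 85.4
finger_force: 0.0
```

servo_tool(moves=[[0.001,0,-0.03,0,0,0],[0.001,0,-0.03,0,0,0],[0.001,0,-0.02,0,0,0],[0,0,0,0,0,0],[0,0,0,0,0,0]])

```text
time: 2.45
ee_pos: [475.8, 339.2, 50.3]
orientation: [[-0.966, 0.005, 0.257], [0.005, 1.0, 0.0], [-0.257, 0.002, -0.966]]
force: [0.3, 0.4, 0.7]
width: 85.3
finger_force: 0.0
```

Run:
```python
from plant import r
import cv2,numpy as np
from h import *
s=r.sense();print(s["ee_pos"].round(1),s["orientation"].round(3).tolist())
c=r.camera("wrist"); cv2.imwrite("pics/w2.png",c["frame"]); np.savez("w2.npz",**c)
yw=big(mask(c,(18,60,120),(35,255,255),(200,100,450,450)));print(cv2.boundingRect(yw),rectz(c,yw,35))
```

```text
[475.8 339.2  50.3] [[-0.966, 0.005, 0.257], [0.005, 1.0, 0.0], [-0.257, 0.002, -0.966]]
(200, 199, 250, 211) ((520.0184936523438, 337.5107421875), (178.22373962402344, 182.19064331054688), 0.2259363979101181)
```

View pics/w2.png

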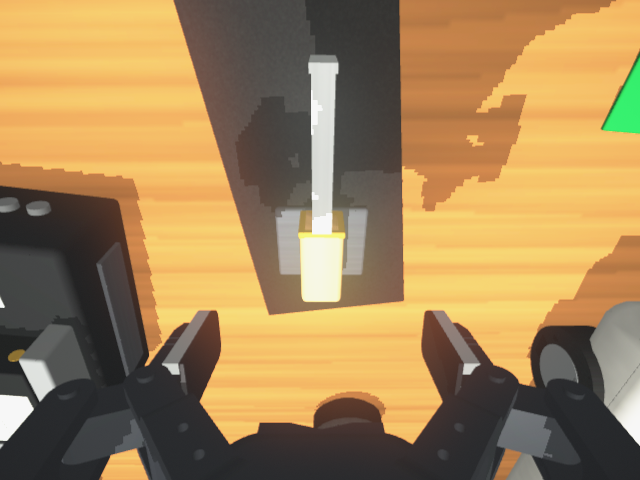

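The handle top spans u 300–344, v 233–301; the shank tip is at (324,57). The fingers straddle it.

Run:
```python
from h import *
c=dict(np.load("w2.npz"))
for p in((322,234),(321,301),(300,268),(344,268)):print(p,onz(c,*p,35).round(1))
for p in((310,57),(338,57),(310,66)):print(p,onz(c,*p,36).round(1))
for p in((278,210),(282,274),(368,209),(362,274)):print(p,onz(c,*p,8).round(1))
for p in((269,314),(403,301)):print(p,onz(c,*p,3).round(1))
```

```text
(322, 234) [450.7 338.9  35. ]
(321, 301) [497.9 338.2  35. ]
(300, 268) [473.  326.5  35. ]
(344, 268) [473.2 351.2  35. ]
(310, 57) [367.8 334.3  36. ]
(338, 57) [367.8 345.4  36. ]
(310, 66) [371.  334.3  36. ]
(278, 210) [450.4 313.    8. ]
(282, 274) [498.3 312.3   8. ]
(368, 209) [450.  366.2   8. ]
(362, 274) [498.6 365.6   8. ]
(269, 314) [539.7 299.6   3. ]
(403, 301) [527.4 397.5   3. ]
```

servo_tool(moves=[[0.0005,0,-0.015,0,0,0],[0,0,-0.012,0,0,0],[0,0,-0.01,0,0,0],[0,0,0,0,0,0],[0,0,0,0,0,0]], fingers=1)

```text
time: 3.0
ee_pos: [476.8, 338.6, 13.0]
orientation: [[-0.966, 0.006, 0.257], [0.006, 1.0, 0.0], [-0.257, 0.002, -0.966]]
force: [-0.2, -1.5, 0.1]
width: 85.3
finger_force: 0.0
```

servo_tool(moves=[[0,0,0,0,0,0],[0,0,0,0,0,0],[0,0,0,0,0,0],[0,0,0,0,0,0],[0,0,0,0,0,0]], fingers=0, squeeze=100)

```text
time: 3.5
ee_pos: [476.7, 338.5, 12.8]
orientation: [[-0.966, 0.006, 0.257], [0.006, 1.0, 0.0], [-0.257, 0.002, -0.966]]
force: [-0.8, 0.0, -0.2]
width: 12.4
finger_force: 0.0
```

servo_tool(moves=[[0,0,0,0,0,0],[0,0,0,0,0,0],[0,0,0,0,0,0]])

```text
time: 3.8
ee_pos: [476.7, 338.5, 12.7]
orientation: [[-0.966, 0.006, 0.257], [0.006, 1.0, 0.0], [-0.257, 0.002, -0.966]]
force: [-0.4, 0.3, 0.2]
width: -0.2
finger_force: 0.0
```

The fingers closed on nothing, so I'll look.

Run:
```python
from plant import r
import cv2,numpy as np
from h import *
c=r.camera("wrist"); np.savez("w3.npz",**c);d=r.camera("scene");np.savez("s3.npz",**d)
cv2.imwrite("pics/w3.png",np.hstack([cv2.resize(c["frame"],(400,300)),cv2.resize(d["frame"][130:330,330:597],(400,300))]))
```

```text
(no output)
```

View pics/w3.png

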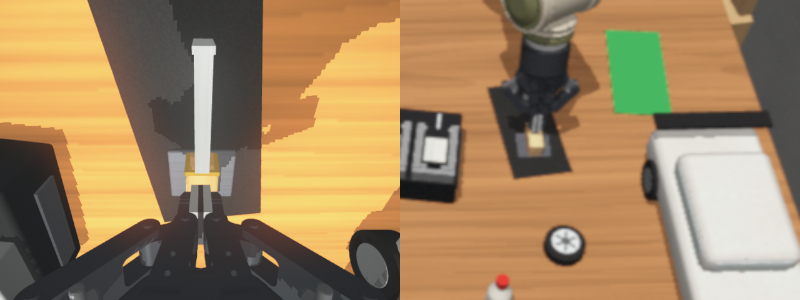

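The fingers shut beside or behind the handle rather than on it. I'll find where the lever is now.

Run:
```python
from h import *
from plant import r
c=dict(np.load("w3.npz"));s=r.sense()
for u,v in((204,40),(204,54)):print("tip",onz(c,u*1.6,v*1.6,36).round(1))
for u,v in((185,177),(218,177)):print("hfront",onz(c,u*1.6,v*1.6,35).round(1))
for u,v in((169,152),(169,195),(234,150),(232,195)):print("foot",onz(c,u*1.6,v*1.6,8).round(1))
print("tcp px",proj(c,s["ee_pos"])/1.6, proj(c,s["ee_pos"]-19*s["orientation"][:,2])/1.6)
d=dict(np.load("s3.npz"));print("scene tcp px",(proj(d,s["ee_pos"])-[330,130])*1.5)
for u,v in((537,141),):print("handle scene",onz(d,u/1.5+330,v/1.5+130,35))
```

```text
tip [367.2 339.7  36. ]
tip [373.5 339.7  36. ]
hfront [453.9 326.6  35. ]
hfront [454.1 349.9  35. ]
foot [450.3 312.4   8. ]
foot [497.3 308.5   8. ]
foot [448.7 364.3   8. ]
foot [497.7 366.3   8. ]
tcp px [201.72090816 180.94034691] [201.8686891 191.7302417]
scene tcp px [133.05882391 141.60089889]
handle scene [509.70947997 995.91010161  35.        ]
```

Run:
```python
from h import *
from plant import r
c=dict(np.load("w3.npz"));s=r.sense();T=s["orientation"]
for u,v in((320,280),(323,284),(320,290),(322,300),(322,320),(322,340),(324,370)):
    X=dep(c,u,v);print((u,v),X.round(1),"tool",(T.T@(X-s["ee_pos"])).round(1))
print(s["ee_pos"],s["width"],c["depth"][280:300:4,300:345:5].round(0))
cv2.imwrite("pics/w3b.png",cv2.resize(c["frame"][220:400,240:400],None,fx=3.3,fy=3.3,interpolation=2))
```

```text
(320, 280) [452.  337.2  35.2] tool [ 18.   -1.4 -28. ]
(323, 284) [454.1 338.5  35.4] tool [ 15.9  -0.1 -27.7]
(320, 290) [457.5 337.2  35.5] tool [ 12.7  -1.4 -27. ]
(322, 300) [455.2 338.   44.5] tool [ 12.5  -0.6 -36.2]
(322, 320) [450.7 338.   60.6] tool [ 12.7  -0.6 -52.9]
(322, 340) [448.5 337.9  72.3] tool [ 11.9  -0.7 -64.8]
(324, 370) [461.8 338.6  74.4] tool [ -1.5   0.1 -63.5]
[476.63262232 338.52671287  12.70279408] -0.027080149979855975 [[154. 154. 155. 155. 154. 154. 155. 154. 156.]
 [156. 157. 154. 156. 156. 156. 156. 155. 156.]
 [158. 157. 156. 157. 158. 156. 157. 157. 157.]
 [159. 158. 158. 158. 159. 158. 157. 157. 158.]
 [159. 160. 152. 151. 152. 152. 152. 152. 159.]]
```

View pics/w3b.png

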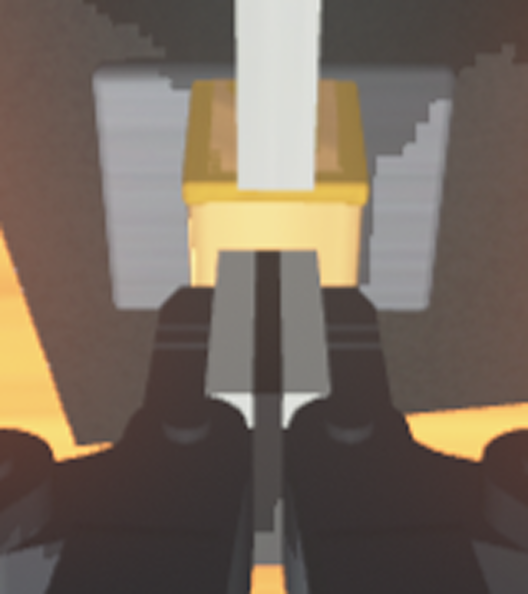

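Run:
```python
from h import *
from plant import r
c=dict(np.load("w1.npz"));E=np.array([422.3,336.5,304.3]);T=np.array([[-1,.005,-.001],[.005,1,0],[.001,0,-1]])
for u,v in((213,313),(216,318),(214,325),(210,335),(200,345),(190,370),(172,370),(430,316)):
    X=dep(c,u,v);print((u,v),(T.T@(X-E)).round(1))
r.camera("wrist")
s=r.sense();print(s["time"],s["width"],s["finger_force"],s["force"])
```

```text
(213, 313) [ 11.6 -43.9 -45.1]
(216, 318) [  8.1 -43.7 -43. ]
(214, 325) [  6.4 -43.9 -45.5]
(210, 335) [  5.4 -43.9 -51.1]
(200, 345) [  7.6 -44.3 -61. ]
(190, 370) [  5.5 -44.3 -72. ]
(172, 370) [ 10.  -47.3 -77.8]
(430, 316) [ 11.8  41.5 -47.8]
3.95 0.16342642831295812 0.0 [-0.13592674 -0.45620122  0.19659513]
```

servo_tool(moves=[[0,0,0,0,0,0],[0,0,0,0,0,0],[0,0,0,0,0,0],[0,0,0,0,0,0]], fingers=1)

```text
time: 4.35
ee_pos: [476.6, 338.5, 12.7]
orientation: [[-0.966, 0.006, 0.257], [0.006, 1.0, -0.0], [-0.257, 0.001, -0.966]]
force: [0.0, -0.1, -0.4]
width: 57.8
finger_force: 0.0
```

Run:
```python
from h import *
from plant import r
s=r.sense();T=s["orientation"]
c=r.camera("wrist");np.savez("w4.npz",**c);cv2.imwrite("pics/w4.png",c["frame"]);print(s["width"])
```

```text
57.77384459930115
```

View pics/w4.png

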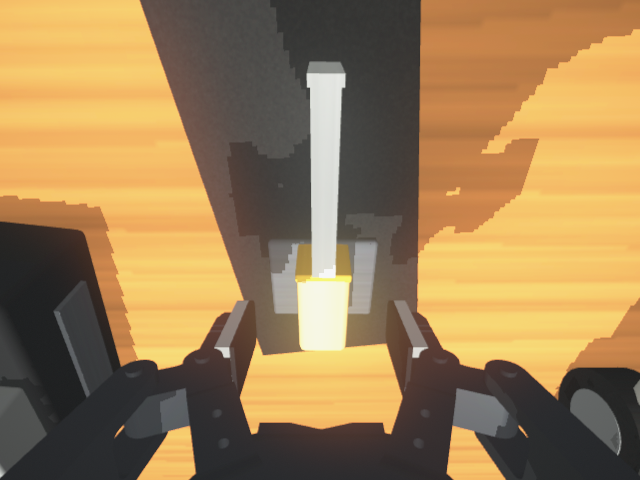

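The fingertips show in depth at tool z ≈ −45 mm (open) and about −33 (shut). They really end well short of the reported TCP, so they shut above the handle. I'll calibrate that offset from the pictures.

Run:
```python
from h import *
from plant import r
s=r.sense();T=s["orientation"];E=s["ee_pos"]
def solve(c,T,E,x,y,v):
    zs=np.arange(-60,5,.25); return zs[np.argmin([abs(proj(c,E+T@[x,y,z])[1]-v) for z in zs])]
w3=dict(np.load("w3.npz"));w4=dict(np.load("w4.npz"));w1=dict(np.load("w1.npz"))
for x in(9,11,12.5):print(x,"shut",solve(w3,T,E,x,0,296),"57mm",solve(w4,T,E,x,-29,301),"open",solve(w1,np.array([[-1,.005,-.001],[.005,1,0],[.001,0,-1]]),np.array([422.3,336.5,304.3]),x,-43,311))
D=w4["depth"]
for v in range(296,350,6):
    for u in(250,246,238):
        X=dep(w4,u,v);print((u,v),(T.T@(X-E)).round(1),end=" ")
    print()
```

```text
9 shut -25.5 57mm -30.5 open -38.75
11 shut -29.5 57mm -34.25 open -42.5
12.5 shut -32.5 57mm -37.25 open -45.25
(250, 296) [-10.4 -41.7  13.1] (246, 296) [ -9.5 -43.6  11.4] (238, 296) [-12.  -49.4  16.3] 
(250, 302) [ 11.8 -30.8 -36.7] (246, 302) [ 12.1 -32.4 -37.3] (238, 302) [ 12.3 -35.6 -37.8] 
(250, 308) [ 11.  -30.1 -40.6] (246, 308) [ 12.  -31.4 -42.3] (238, 308) [ 12.5 -34.4 -43.2] 
(250, 314) [  9.  -30.  -41.9] (246, 314) [ 11.9 -30.4 -47. ] (238, 314) [ 12.2 -33.4 -47.5] 
(250, 320) [  6.4 -30.1 -42.2] (246, 320) [ 10.1 -30.3 -48.5] (238, 320) [ 11.8 -32.6 -51.3] 
(250, 326) [  3.1 -30.5 -41.4] (246, 326) [  8.3 -30.1 -49.9] (238, 326) [ 12.2 -31.5 -56.4] 
(250, 332) [  1.4 -30.3 -43.1] (246, 332) [  5.1 -30.5 -49.1] (238, 332) [ 11.8 -30.7 -59.8] 
(250, 338) [ -1.2 -30.3 -43.6] (246, 338) [  3.3 -30.3 -50.5] (238, 338) [ 10.8 -30.3 -62. ] 
(250, 344) [ -3.1 -30.2 -45. ] (246, 344) [  1.2 -30.3 -51.4] (238, 344) [  8.7 -30.4 -62.4]
```

servo_tool(moves=[[0.004,0,-0.01,0,0,0],[0.003,0,-0.01,0,0,0],[0.001,0,-0.008,0,0,0],[0,0,0,0,0,0],[0,0,0,0,0,0]], fingers=0.6)

```text
time: 4.9
ee_pos: [484.5, 338.5, -15.7]
orientation: [[-0.967, 0.006, 0.256], [0.006, 1.0, -0.0], [-0.256, 0.001, -0.967]]
force: [0.1, 0.0, -0.4]
width: 51.3
finger_force: 0.0
```

servo_tool(moves=[[0,0,0,0,0,0],[0,0,0,0,0,0],[0,0,0,0,0,0],[0,0,0,0,0,0],[0,0,0,0,0,0]], fingers=0, squeeze=100)

```text
time: 5.4
ee_pos: [484.8, 338.7, -14.6]
orientation: [[-0.966, 0.005, 0.258], [0.006, 1.0, 0.0], [-0.258, 0.002, -0.966]]
force: [-2.6, 0.6, 6.5]
width: 22.5
finger_force: 98.4
```

Run:
```python
from h import *
from plant import r
c=r.camera("wrist");np.savez("w5.npz",**c);cv2.imwrite("pics/w5.png",c["frame"]);print(r.sense()["width"],r.sense()["finger_force"])
```

```text
22.327170922620986 98.38148832321167
```

Gripped: width 22.4 mm, 98 N. I'll lift the lever and work out the cradle poses.

servo_tool(moves=[[0,0,0.02,0,0,0],[0,0,0.03,0,0,0],[0,0,0.04,0,0,0],[0,0,0.04,0,0,0],[0,0,0.04,0,0,0]])

```text
time: 5.95
ee_pos: [484.2, 338.3, 156.2]
orientation: [[-0.967, 0.006, 0.256], [0.006, 1.0, -0.0], [-0.256, 0.001, -0.967]]
force: [0.5, 0.8, -1.6]
width: 22.3
finger_force: 98.1
```

Run:
```python
from h import *
w=dict(np.load("w1.npz"));t=dict(np.load("top0.npz"));s=dict(np.load("scene0.npz"))
def labs(c,roi,lo,hi,amin,amax):
    m=mask(c,lo,hi,roi);cs,_=cv2.findContours(m,0,cv2.CHAIN_APPROX_NONE)
    return [k for k in cs if amin<cv2.contourArea(k)<amax]
for n,c,roi,a in(("w",w,(90,180,225,335),(10,4000)),("t",t,(280,230,420,300),(8,1000)),("s",s,(200,195,375,265),(8,1000))):
    for th in((170,) if n!="w" else (225,)):
      for k in labs(c,roi,(0,0,th),(180,45,255),*a):
        print(n,np.round(cen(k),1),cv2.contourArea(k),cv2.boundingRect(k),[np.round(v,1) for v in rectz(c,k,84)])
```

```text
w [183.4 297.8] 861.5 (170, 280, 28, 36) [array([538.1, 166.5]), array([33.3, 45.4]), np.float64(82.3)]
w [120.7 290.3] 882.5 (106, 273, 30, 36) [array([527.6,  91. ]), array([33.9, 45.4]), np.float64(82.3)]
w [206.9 274. ] 137.5 (201, 263, 10, 44) [array([520.2, 195.4]), array([10.7, 56.9]), np.float64(84.1)]
w [163.9 265.6] 22.0 (162, 258, 4, 24) [array([500.1, 148.3]), array([ 3. , 29.7]), np.float64(87.7)]
w [191.4 233.2] 60.5 (190, 222, 4, 24) [array([455.6, 186. ]), array([ 3.5, 28.1]), np.float64(83.1)]
w [128.6 225.1] 55.0 (127, 214, 4, 24) [array([445.6, 114.9]), array([ 3.4, 27.9]), np.float64(80.2)]
t [375.7 257.6] 9.0 (373, 253, 7, 9) [array([517.6, -75.4]), array([15.4, 26.9]), np.float64(58.3)]
t [318.4 254.3] 9.5 (316, 252, 7, 7) [array([522.5,  96.3]), array([12.7, 19.1]), np.float64(44.7)]
s [353.4 229.4] 201.5 (346, 222, 16, 16) [array([539.7, 167.5]), array([35.3, 44.2]), np.float64(86.4)]
s [321.3 226.5] 200.5 (313, 219, 17, 16) [array([528.9,  91.8]), array([35., 45.]), np.float64(82.6)]
s [217.4 227.4] 198.0 (210, 219, 16, 17) [array([ 525.1, -153.8]), array([45.2, 34.8]), np.float64(10.1)]
s [249.4 222.1] 195.0 (242, 214, 16, 17) [array([511.1, -78.9]), array([45. , 34.7]), np.float64(10.1)]
s [216.  208.8] 8.5 (215, 205, 3, 9) [array([ 469.3, -162.1]), array([25.1,  4.6]), np.float64(15.7)]
s [324.9 207.7] 8.5 (324, 204, 3, 9) [array([473.6, 101.5]), array([ 4.8, 25.1]), np.float64(77.4)]
s [285.  215.1] 109.5 (281, 203, 9, 25) [array([492.1,   5.8]), array([13.4, 73.4]), np.float64(84.6)]
s [246.4 203.8] 9.5 (245, 200, 4, 9) [array([455.9, -88.9]), array([25.8,  4.8]), np.float64(10.5)]
```

servo_tool(moves=[[0.02,-0.02,0,0,0,-0.0133],[0.02,-0.02,0,0,0,-0.0133],[0.02,-0.02,0,0,0,-0.0133],[0.02,-0.02,0,0,0,-0.0133],[0.02,-0.02,0,0,0,-0.0133]])

```text
time: 6.45
ee_pos: [585.1, 237.6, 154.4]
orientation: [[-0.964, 0.073, 0.256], [0.07, 0.997, -0.017], [-0.256, 0.001, -0.967]]
force: [-1.1, 0.3, -1.4]
width: 22.1
finger_force: 100.8
```

servo_tool(moves=[[0.02,-0.02,0,0,0,-0.0133],[0.021,-0.018,0,0,0,-0.0133],[0.021,-0.018,0,0,0,-0.0133],[0.021,-0.018,0,0,0,-0.0133],[0.021,-0.019,0,0,0,-0.0133]])

```text
time: 6.95
ee_pos: [689.1, 144.7, 154.2]
orientation: [[-0.957, 0.139, 0.254], [0.134, 0.99, -0.034], [-0.256, 0.001, -0.967]]
force: [-0.4, 0.3, -1.7]
width: 22.3
finger_force: 100.9
```

servo_tool(moves=[[0,0,-0.01,0,0,0],[0,0,-0.01,0,0,0],[0,0,0,0,0,0],[0,0,0,0,0,0]])

```text
time: 7.35
ee_pos: [687.9, 146.3, 134.5]
orientation: [[-0.957, 0.137, 0.254], [0.133, 0.991, -0.034], [-0.256, 0.001, -0.967]]
force: [0.5, 0.4, -1.6]
width: 22.2
finger_force: 101.0
```

Run:
```python
from h import *
from plant import r
c=r.camera("wrist");np.savez("w6.npz",**c);cv2.imwrite("pics/w6.png",c["frame"]);s=r.sense();print(s["ee_pos"],s["orientation"].round(4).tolist(),s["width"])
```

```text
[688.2354565  146.30538271 135.00059326] [[-0.9572, 0.1371, 0.255], [0.1329, 0.9906, -0.0338], [-0.2572, 0.0016, -0.9664]] 22.295879441544656
```

View pics/w6.png

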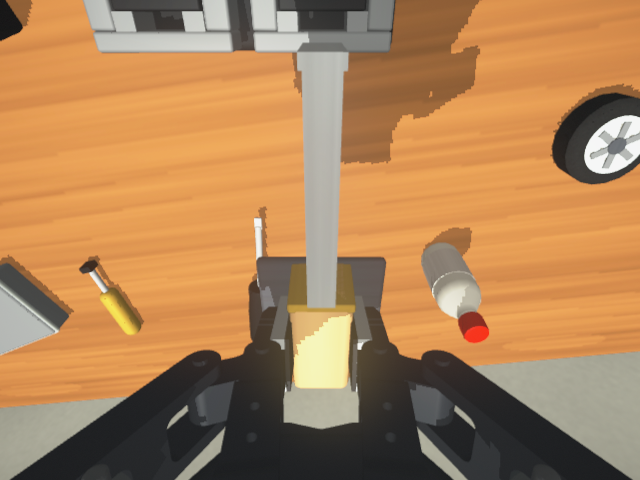

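The wrist view shows the lever held level, with its blade at (322,48). The cradle's rear wall is at v 33–50, with slots at about (160,22) and (312,20). The glue bottle is at (450,270) and the wheel at (610,145). Next I'll take numeric edge profiles.

```bash
cat >> h.py <<'E'
def prof(c,P,d,s0,s1,ds,z,lats=(0,)):
    """brightness along -d from P on plane z; lateral offsets along y=z x d"""
    y=np.array([-d[1],d[0]]); g=cv2.GaussianBlur(cv2.cvtColor(c["frame"],6),(3,3),0); out=[]
    for s in np.arange(s0,s1,ds):
        v=[]
        for l in lats:
            u,w=proj(c,[*(P-s*d+l*y),z]); v.append(g[int(round(w)),int(round(u))] if 0<=u<640 and 0<=w<480 else -1)
        out.append((s,*map(int,v)))
    return out
E
python3 - <<'E'
from h import *
c=dict(np.load("w6.npz"))
L1=np.array([538.9,167.]);L2=np.array([528.3,91.4]);d=np.array([-.990,.141])
for n,L in(("A",L1),("B",L2)):
    print(n,proj(c,[*L,84]).round(0),proj(c,[*(L-38*d),84]).round(0))
    for row in prof(c,L,d,20,58,1.5,84,(-18,-14,-9,-5,0,5,9,14,18)):print(row)
print("glue",onz(c,440,250,0),onz(c,473,327,100),"blade",proj(c,[*(L1-38*d),152]))
for p in((299,44),(346,44),(298,68),(347,68)):print(p,dep(c,*p).round(1))
E
```

```text
A [324. -67.] [323.  39.]
(np.float64(20.0), -1, -1, -1, -1, -1, -1, -1, -1, -1)
(np.float64(21.5), -1, -1, -1, -1, -1, -1, -1, -1, -1)
(np.float64(23.0), 47, 48, 49, 49, 50, 52, 53, 81, 83)
(np.float64(24.5), 47, 48, 49, 49, 51, 52, 54, 82, 83)
(np.float64(26.0), 45, 46, 47, 47, 48, 51, 52, 76, 77)
(np.float64(27.5), 122, 122, 49, 47, 49, 66, 53, 201, 201)
(np.float64(29.0), 129, 129, 52, 50, 52, 69, 55, 213, 213)
(np.float64(30.5), 129, 129, 49, 50, 52, 55, 56, 213, 213)
(np.float64(32.0), 130, 130, 51, 52, 54, 55, 57, 214, 214)
(np.float64(33.5), 130, 130, 55, 55, 57, 56, 57, 214, 214)
(np.float64(35.0), 124, 123, 94, 94, 95, 95, 109, 191, 191)
(np.float64(36.5), 130, 130, 130, 130, 131, 131, 206, 207, 207)
(np.float64(38.0), 130, 130, 130, 130, 131, 131, 210, 211, 212)
(np.float64(39.5), 129, 129, 126, 121, 121, 122, 172, 213, 214)
(np.float64(41.0), 128, 128, 108, 110, 110, 110, 112, 214, 215)
(np.float64(42.5), 115, 116, 108, 111, 111, 111, 112, 207, 208)
(np.float64(44.0), 102, 103, 185, 183, 185, 181, 180, 116, 157)
(np.float64(45.5), 103, 104, 189, 187, 189, 185, 184, 113, 1
[... 1676 characters left out ...]
, 169, 169)
(np.float64(48.5), 166, 167, 166, 165, 165, 166, 166, 167, 169)
(np.float64(50.0), 164, 165, 166, 167, 166, 165, 164, 165, 165)
(np.float64(51.5), 167, 166, 163, 163, 165, 167, 167, 165, 164)
(np.float64(53.0), 166, 166, 166, 165, 163, 163, 164, 166, 166)
(np.float64(54.5), 160, 163, 165, 165, 166, 165, 163, 163, 164)
(np.float64(56.0), 163, 159, 158, 160, 163, 165, 165, 164, 163)
(np.float64(57.5), 172, 170, 165, 160, 157, 159, 161, 164, 164)
glue [768.44118827 248.98113667   0.        ] [766.41392705 243.85438076 100.        ] blade [324.52373689  50.56365537]
(299, 44) [577.1 150.   84.5]
(346, 44) [580.2 172.3  84.5]
(298, 68) [576.8 154.9 184.8]
(347, 68) [578.4 166.4 184.6]
```

Run:
```python
from h import *
c=dict(np.load("w6.npz"));g=cv2.cvtColor(c["frame"],6)
print("colL305",[int(x) for x in g[36:80,301]]);print("c322",[int(x) for x in g[36:80,322]])
for v in(40,48,60,66,74,100,200):print(v,[int(x) for x in g[v,284:362:2]])
print([int(x) for x in c["depth"][36:80,301]])
for p in((322,46),(322,54),(322,60),(322,68),(301,56),(322,200),(322,290)):print(p,dep(c,*p).round(1))
```

```text
colL305 [209, 210, 211, 211, 212, 212, 212, 202, 174, 141, 119, 112, 112, 112, 113, 134, 171, 186, 186, 187, 187, 187, 186, 186, 187, 186, 186, 186, 186, 185, 186, 186, 186, 186, 174, 154, 146, 146, 147, 148, 149, 149, 149, 150]
c322 [131, 130, 130, 131, 130, 130, 121, 112, 110, 111, 110, 111, 111, 111, 111, 134, 173, 188, 189, 189, 188, 189, 188, 187, 188, 188, 188, 188, 188, 188, 188, 188, 188, 188, 188, 188, 188, 188, 188, 187, 188, 188, 188, 188]
40 [212, 212, 212, 212, 212, 212, 212, 212, 212, 211, 211, 211, 211, 131, 131, 131, 131, 130, 130, 130, 130, 130, 130, 130, 130, 130, 130, 130, 129, 129, 129, 129, 130, 130, 130, 130, 129, 129, 130]
48 [215, 215, 215, 215, 214, 214, 215, 195, 115, 112, 112, 111, 111, 110, 110, 110, 110, 111, 111, 111, 111, 110, 111, 111, 110, 110, 110, 110, 108, 108, 108, 122, 128, 128, 128, 128, 128, 128, 128]
60 [164, 165, 165, 164, 164, 114, 121, 188, 187, 186, 184, 182, 182, 183, 184, 186, 187, 187, 187, 188, 190, 190, 189, 188, 187, 187, 189, 192, 190, 187, 184, 183, 138, 103, 103, 104, 105, 105, 106]
66 [158, 158, 158, 157, 157, 122, 109, 188, 186,
[... 453 characters left out ...]
, 187, 186, 186, 185, 184, 185, 188, 188, 185, 155, 111, 111, 111, 111, 111, 110, 109, 109, 109]
200 [172, 172, 172, 172, 172, 172, 172, 172, 173, 173, 177, 175, 173, 173, 173, 175, 177, 179, 179, 179, 179, 178, 176, 176, 178, 180, 180, 176, 171, 172, 172, 172, 173, 173, 173, 174, 174, 174, 174]
[166, 168, 167, 166, 168, 168, 168, 168, 101, 96, 94, 91, 88, 87, 85, 81, 81, 81, 81, 81, 82, 82, 81, 81, 81, 82, 82, 82, 81, 82, 81, 83, 83, 83, 82, 83, 84, 83, 251, 253, 252, 253, 252, 255]
(322, 46) [574.  161.1 170.3]
(322, 54) [574.6 160.9 185.8]
(322, 60) [575.9 160.8 185.2]
(322, 68) [577.5 160.5 185.3]
(301, 56) [574.4 156.  184.8]
(322, 200) [611.9 155.9 184.7]
(322, 290) [645.1 151.4 185.5]
```

servo_tool(moves=[[-0.0065,0.0018,-0.015,0,0,-0.006],[0,0,-0.02,0,0,0],[0,0,-0.02,0,0,0],[0,0,-0.003,0,0,0],[0,0,0,0,0,0]])

```text
time: 7.9
ee_pos: [682.2, 147.6, 77.1]
orientation: [[-0.956, 0.144, 0.255], [0.139, 0.99, -0.036], [-0.257, 0.001, -0.966]]
force: [-0.1, -0.3, -1.0]
width: 22.3
finger_force: 101.1
```

```bash
cat > m.py <<'E'
from h import *
from plant import r
import sys
def meas(n,L,d):
    c=r.camera("wrist");np.savez(n+".npz",**c);s=r.sense();print(s["ee_pos"].round(1),s["width"].round(1),s["force"].round(1))
    g=cv2.cvtColor(c["frame"],6);D=c["depth"]
    print([int(x) for x in g[30:84,301]]);print([int(x) for x in D[30:84:2,301]],[int(x) for x in D[30:84:2,322]])
    for v in(56,62):print(v,[int(x) for x in g[v,284:362:2]])
    for row in prof(c,L,d,20,50,1,84,(-26,-18,-14,-9,9,14,18,26)):print(row)
    return c
E
python3 - <<'E'
from m import *
meas("w7",np.array([538.9,167.]),np.array([-.990,.141]))
E
```

```text
Traceback (most recent call last):
  File "m.py", line 5, in meas
    c=r.camera("wrist");np.savez(n+".npz",**c);s=r.sense();print(s["ee_pos"].round(1),s["width"].round(1),s["force"].round(1))
                                                                                      ^^^^^^^^^^^^^^^^
AttributeError: 'float' object has no attribute 'round'
```

```bash
sed -i 's/s\["width"\].round(1)/round(s["width"],1)/' m.py
python3 - <<'E'
from m import *
meas("w7",np.array([538.9,167.]),np.array([-.990,.141]))
E
```

```text
[682.8 147.5  78.3] 22.5 [ 0.4 -0.7 -0.7]
[58, 58, 57, 59, 59, 58, 59, 59, 59, 59, 60, 60, 59, 65, 84, 101, 111, 113, 113, 113, 113, 136, 174, 190, 190, 189, 189, 189, 189, 189, 190, 190, 189, 190, 189, 190, 189, 189, 189, 190, 180, 164, 156, 156, 155, 155, 156, 155, 155, 155, 153, 139, 128, 125]
[136, 138, 138, 138, 138, 139, 140, 99, 93, 88, 82, 82, 80, 81, 81, 82, 81, 83, 83, 83, 82, 82, 83, 124, 124, 125, 125] [138, 138, 138, 138, 139, 139, 107, 99, 92, 88, 84, 82, 82, 81, 82, 83, 82, 83, 82, 83, 83, 83, 84, 83, 84, 85, 84]
56 [128, 107, 103, 102, 103, 103, 121, 191, 189, 189, 188, 186, 186, 187, 188, 190, 191, 193, 193, 194, 194, 194, 193, 192, 190, 191, 194, 197, 195, 192, 189, 187, 143, 109, 110, 125, 125, 125, 126]
62 [135, 135, 135, 135, 135, 135, 134, 191, 190, 189, 187, 186, 186, 187, 188, 190, 191, 192, 193, 193, 193, 194, 193, 192, 190, 191, 193, 197, 194, 190, 189, 186, 147, 134, 133, 134, 134, 134, 134]
(np.int64(20), 129, 50, 192, 197, 197, 199, 72, 212)
(np.int64(21), 129, 50, 181, 182, 188, 193, 93, 213)
(np.int64(22), 129, 51, 52, 54, 59, 61, 61, 214)
(np.int64(23)
[... 730 characters left out ...]
 133, 133, 134, 186, 135, 135, 136, 217)
(np.int64(38), 133, 133, 133, 185, 134, 135, 135, 217)
(np.int64(39), 132, 132, 133, 181, 134, 134, 135, 218)
(np.int64(40), 131, 131, 132, 137, 134, 134, 135, 218)
(np.int64(41), 131, 131, 132, 132, 133, 134, 134, 219)
(np.int64(42), 129, 130, 130, 131, 134, 134, 137, 219)
(np.int64(43), 109, 111, 113, 115, 121, 122, 162, 179)
(np.int64(44), 115, 115, 115, 112, 144, 109, 116, 167)
(np.int64(45), 120, 119, 119, 119, 117, 112, 113, 167)
(np.int64(46), 120, 122, 121, 121, 112, 112, 112, 163)
(np.int64(47), 117, 122, 123, 123, 119, 115, 114, 161)
(np.int64(48), 117, 120, 122, 125, 123, 122, 125, 160)
(np.int64(49), 119, 119, 121, 123, 125, 124, 145, 169)
```

```bash
cat >> m.py <<'E'
def blade(c,L,d,zb,vb):
    for nm,u,v,z in(("botfront",322.8,vb,zb),("topfront",322.8,51.5,zb+33),("toprear",322.8,70.5,zb+33)):
        X=onz(c,u,v,z);q=X[:2]-L;print(nm,X.round(1),"s",round(float(-q@d),1),"lat",round(float(q@[-d[1],d[0]]),1))
E
python3 - <<'E'
from m import *
c=dict(np.load("w7.npz"));blade(c,np.array([538.9,167.]),np.array([-.990,.141]),95.6,44.5)
print(dep(c,322,60));
E
```

```text
botfront [569.5 163.4  95.6] s 30.8 lat -0.7
topfront [568.8 163.2 128.6] s 30.2 lat -0.5
toprear [572.7 162.7 128.6] s 34.1 lat -0.5
[570.66711218 162.78874821 127.09377247]
```

servo_tool(moves=[[-0.002,0.0003,-0.004,0,0,0],[0,0,-0.005,0,0,0],[0,0,-0.004,0,0,0],[0,0,-0.004,0,0,0],[0,0,0,0,0,0]])

```text
time: 8.5
ee_pos: [679.8, 147.6, 58.9]
orientation: [[-0.957, 0.144, 0.253], [0.14, 0.99, -0.036], [-0.256, 0.001, -0.967]]
force: [-1.0, 0.9, -1.9]
width: 22.3
finger_force: 101.1
```

Run:
```python
from m import *
c=meas("w8",np.array([538.9,167.]),np.array([-.990,.141]))
```

```text
[680.  147.6  59.3] 22.8 [ 0.3  0.6 -0.6]
[62, 61, 61, 62, 61, 62, 61, 63, 60, 57, 54, 56, 59, 65, 84, 102, 112, 114, 114, 114, 114, 137, 175, 191, 191, 191, 191, 191, 191, 191, 191, 191, 191, 190, 191, 190, 190, 190, 190, 191, 174, 145, 139, 147, 153, 154, 155, 157, 158, 158, 158, 152, 146, 146]
[100, 101, 101, 101, 102, 102, 123, 100, 93, 87, 83, 81, 81, 81, 81, 82, 82, 82, 82, 83, 82, 83, 83, 108, 107, 108, 107] [101, 102, 100, 102, 102, 103, 108, 100, 94, 88, 83, 81, 81, 81, 81, 81, 82, 82, 84, 82, 83, 83, 83, 83, 84, 84, 84]
56 [80, 79, 68, 62, 62, 62, 84, 193, 191, 190, 189, 187, 187, 188, 190, 192, 194, 194, 195, 196, 196, 195, 194, 193, 193, 192, 195, 199, 197, 193, 191, 189, 119, 57, 65, 75, 75, 76, 136]
62 [80, 79, 72, 62, 62, 62, 62, 193, 191, 190, 188, 188, 187, 188, 190, 191, 193, 194, 194, 194, 195, 195, 194, 193, 192, 192, 195, 199, 196, 192, 190, 188, 106, 57, 69, 76, 76, 87, 136]
(np.int64(20), 130, 50, 196, 200, 199, 202, 88, 131)
(np.int64(21), 130, 50, 186, 189, 199, 204, 73, 131)
(np.int64(22), 130, 51, 52, 55, 61, 61, 62, 132)
(np.int64(23), 130, 51, 53, 55, 62,
[... 707 characters left out ...]
 135, 135, 135, 136, 136, 136, 136, 219)
(np.int64(38), 133, 134, 135, 135, 135, 135, 135, 218)
(np.int64(39), 133, 133, 134, 134, 135, 135, 135, 219)
(np.int64(40), 132, 133, 133, 133, 134, 135, 135, 219)
(np.int64(41), 131, 132, 132, 133, 134, 134, 134, 219)
(np.int64(42), 131, 130, 131, 132, 134, 134, 134, 220)
(np.int64(43), 111, 111, 111, 114, 120, 120, 122, 197)
(np.int64(44), 118, 121, 121, 121, 116, 112, 111, 160)
(np.int64(45), 118, 122, 124, 127, 123, 118, 114, 161)
(np.int64(46), 120, 121, 123, 125, 124, 124, 122, 163)
(np.int64(47), 123, 120, 121, 123, 127, 125, 125, 173)
(np.int64(48), 124, 123, 122, 122, 130, 129, 127, 180)
(np.int64(49), 122, 125, 126, 126, 128, 130, 131, 181)
```

servo_tool(moves=[[0,0,-0.005,0,0,0],[0,0,-0.004,0,0,0],[0,0,-0.004,0,0,0],[0,0,0,0,0,0]], squeeze=115)

```text
time: 8.95
ee_pos: [679.8, 147.6, 45.8]
orientation: [[-0.957, 0.144, 0.253], [0.14, 0.99, -0.036], [-0.256, 0.001, -0.967]]
force: [0.2, -0.4, -1.8]
width: 21.8
finger_force: 114.3
```

servo_tool(moves=[[-0.0026,0.0004,-0.005,0.007,0.0495,0],[-0.003,0.0004,-0.005,0.007,0.0495,0],[-0.0035,0.0005,-0.005,0.007,0.0495,0]])

```text
time: 9.25
ee_pos: [673.8, 148.5, 32.8]
orientation: [[-0.983, 0.144, 0.114], [0.144, 0.99, -0.015], [-0.115, 0.002, -0.993]]
force: [11.5, -1.8, -2.0]
width: 21.9
finger_force: 114.2
```

servo_tool(moves=[[-0.0035,0.0005,-0.005,0.007,0.0495,0],[-0.0035,0.0005,-0.005,0.007,0.0495,0],[0,0,0,0,0,0]])

```text
time: 9.55
ee_pos: [664.7, 149.5, 21.0]
orientation: [[-0.989, 0.145, 0.01], [0.145, 0.989, -0.001], [-0.01, 0.0, -1.0]]
force: [1.6, -0.4, -1.4]
width: 21.7
finger_force: 114.6
```

Run:
```python
from m import *
c=r.camera("wrist");np.savez("w9.npz",**c)
s=r.sense();print(s["ee_pos"].round(1),s["orientation"].round(3).tolist(),s["width"])
cv2.imwrite("pics/w9.png",c["frame"])
```

```text
[664.6 149.7  21.4] [[-0.989, 0.145, 0.011], [0.145, 0.989, -0.001], [-0.011, 0.0, -1.0]] 21.97399540973966
```

View pics/w9.png

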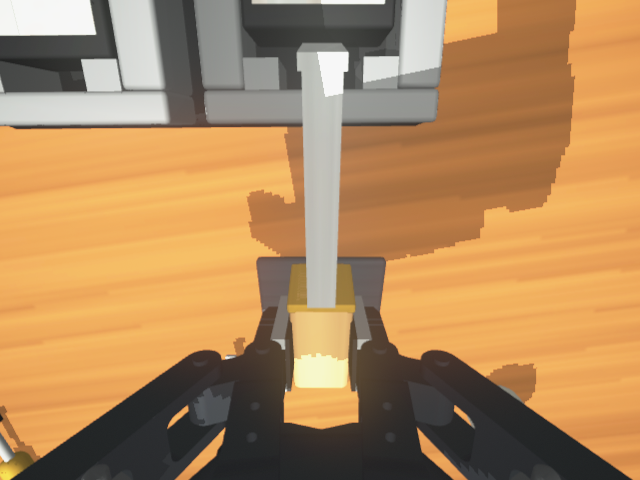

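The view shows pack A's rear now ahead of the slot, with the blade at (322,60) and no other change. Force peaked at 11.5 N, then dropped, so it is over the catches. Now I'll level the lever and push the pack out onto the apron.

servo_tool(moves=[[0.0015,-0.0002,0.006,-0.0087,-0.062,0],[0.0015,-0.0002,0.006,-0.0087,-0.062,0],[0.0015,-0.0002,0.006,-0.0087,-0.062,0],[0.0015,-0.0002,0.0065,-0.0087,-0.062,0],[0,0,0,0,0,0]])

```text
time: 10.1
ee_pos: [669.5, 149.6, 47.7]
orientation: [[-0.955, 0.143, 0.258], [0.139, 0.99, -0.035], [-0.26, 0.002, -0.966]]
force: [1.4, 0.0, -1.2]
width: 21.6
finger_force: 114.6
```

servo_tool(moves=[[-0.005,0.0007,0,0,0,0],[-0.006,0.0009,0,0,0,0],[-0.006,0.0009,0,0,0,0],[-0.006,0.0009,0,0,0,0],[-0.006,0.0009,0,0,0,0]])

```text
time: 10.6
ee_pos: [640.8, 153.4, 46.3]
orientation: [[-0.956, 0.144, 0.255], [0.14, 0.99, -0.035], [-0.258, 0.002, -0.966]]
force: [5.3, -0.6, 2.4]
width: 22.1
finger_force: 114.8
```

servo_tool(moves=[[-0.006,0.0009,0,0,0,0],[-0.005,0.0007,0,0,0,0],[-0.004,0.0006,0,0,0,0],[-0.003,0.0004,0,0,0,0],[0,0,0,0,0,0]])

```text
time: 11.1
ee_pos: [622.0, 156.2, 45.8]
orientation: [[-0.957, 0.144, 0.253], [0.14, 0.99, -0.035], [-0.256, 0.001, -0.967]]
force: [0.9, 0.3, -0.2]
width: 22.1
finger_force: 114.7
```

```bash
cat >> m.py <<'E'
def labels(n,cam="scene",roi=(190,180,385,275)):
    c=r.camera(cam);np.savez(n+".npz",**c)
    m=mask(c,(0,0,165),(180,50,255),roi);cs,_=cv2.findContours(m,0,cv2.CHAIN_APPROX_NONE)
    for k in cs:
        if 100<cv2.contourArea(k)<3000:
            q=rectz(c,k,84);print(cam,np.round(cen(k),1),np.round(q[0],1),np.round(q[1],1),round(q[2],1))
E
python3 - <<'E'
from m import *
s=r.sense();print(s["ee_pos"].round(1),round(s["time"],2));labels("s10")
E
```

```text
[622.  156.2  45.8] 11.1
scene [319.1 226.5] [528.8  91. ] [33.5 45.1] 81.6
scene [217.5 227.3] [ 524.9 -153.8] [46.3 35.4] 8.8
scene [249.4 222. ] [511.1 -79.1] [45.9 35. ] 10.1
scene [285.  215.2] [492.1   5.9] [13.6 73.4] 84.6
scene [359.4 190.2] [421.4 188.3] [20.6 65. ] 3.7
```

servo_tool(moves=[[0.008,-0.0012,0,0,0,0],[0,0,0.02,0,0,0],[0,0,0.03,0,0,0],[0.016,-0.033,0.005,0,0,0],[0.016,-0.033,0,0,0,0]])

```text
time: 11.65
ee_pos: [663.8, 88.8, 102.4]
orientation: [[-0.956, 0.142, 0.256], [0.138, 0.99, -0.035], [-0.259, 0.002, -0.966]]
force: [0.5, 0.1, -2.4]
width: 21.6
finger_force: 114.7
```

servo_tool(moves=[[0.008,-0.0168,-0.01,0,0,0],[0,0,-0.013,0,0,0],[0,0,0,0,0,0],[0,0,0,0,0,0]])

```text
time: 12.05
ee_pos: [670.5, 73.0, 77.6]
orientation: [[-0.957, 0.143, 0.253], [0.139, 0.99, -0.035], [-0.256, 0.002, -0.967]]
force: [-0.5, -0.1, -0.5]
width: 22.0
finger_force: 114.7
```

```bash
cat >> m.py <<'E'
def slot(n,L,d,zb):
    c=r.camera("wrist");np.savez(n+".npz",**c);s=r.sense();print(s["ee_pos"].round(1),round(s["width"],1))
    g=cv2.cvtColor(c["frame"],6);print([int(x) for x in g[36:78,301]],[int(x) for x in g[60,284:362:2]])
    for row in prof(c,L,d,24,46,1,84,(-16,-14,-12,-10,10,12,14,16)):print(*row)
    blade(c,L,d,zb,44.5)
E
python3 - <<'E'
from m import *
d=np.array([-.990,.141]);L=np.array([528.3,91.4]);z=r.sense()["ee_pos"][2]+17.3
labels("s11");slot("w11",L,d,z)
E
```

```text
scene [217.5 227.3] [ 524.9 -153.8] [46.3 35.4] 8.8
scene [249.4 222. ] [511.1 -79.1] [45.9 35. ] 10.1
scene [354.9 210.1] [481.9 174.2] [32.5 43.6] 80.8
scene [285.  215.2] [492.1   5.9] [13.6 73.4] 84.6
scene [313.6 201.1] [454.4  75.7] [73.3 31.3] 88.4
scene [317.  181.7] [390.3  81.5] [105.6  13.2] 88.4
[670.9  73.1  78.6] 22.0
[59, 59, 59, 59, 60, 59, 60, 65, 83, 101, 110, 113, 112, 112, 112, 134, 172, 187, 188, 187, 187, 187, 188, 188, 187, 187, 188, 188, 187, 186, 187, 187, 187, 187, 184, 167, 155, 155, 155, 155, 155, 154] [124, 92, 94, 94, 94, 94, 112, 189, 188, 186, 185, 184, 184, 185, 187, 187, 190, 190, 191, 191, 191, 191, 190, 190, 189, 189, 192, 195, 193, 189, 187, 184, 127, 93, 129, 129, 129, 129, 129]
24 52 53 54 55 61 62 63 64
25 53 54 54 55 62 63 63 65
26 50 51 53 53 61 62 63 65
27 76 73 72 55 67 91 92 93
28 133 133 133 70 75 129 134 134
29 133 133 133 72 69 117 135 135
30 133 133 132 72 71 124 135 134
31 133 134 133 69 71 126 135 135
32 133 134 132 92 74 129 135 135
33 133 133 133 170 79 130 135 135
34 133 133 132 170 88 131 135 136
35 128 128 128 170 97 120 134 134
36 126 125 125 173 129 130 130 130
37 133 133 133 168 134 135 135 135
38 132 132 132 159 134 134 134 135
39 132 132 132 132 133 133 134 133
40 131 131 131 131 133 133 133 134
41 130 130 130 131 133 132 133 133
42 130 130 130 130 132 133 133 133
43 116 116 117 118 122 123 124 124
44 108 109 110 106 130 112 113 114
45 113 114 114 115 117 118 119 119
botfront [557.8  88.7  94.9] s 29.5 lat -1.5
topfront [557.1  88.6 127.9] s 28.9 lat -1.3
toprear [561.1  88.  127.9] s 33.0 lat -1.3
```

servo_tool(moves=[[-0.0008,-0.0006,-0.006,0,0,0],[0,0,-0.006,0,0,0],[0,0,-0.007,0,0,0],[0,0,-0.007,0,0,0],[0,0,-0.006,0,0,0]])

```text
time: 12.65
ee_pos: [670.0, 71.4, 45.3]
orientation: [[-0.956, 0.144, 0.254], [0.14, 0.99, -0.035], [-0.257, 0.002, -0.966]]
force: [0.0, 0.5, -1.2]
width: 21.7
finger_force: 114.7
```

servo_tool(moves=[[0,0,0,0,0,0],[0,0,0,0,0,0]])

```text
time: 12.85
ee_pos: [670.3, 71.4, 46.2]
orientation: [[-0.956, 0.144, 0.255], [0.14, 0.99, -0.035], [-0.257, 0.002, -0.966]]
force: [0.4, -0.2, -1.4]
width: 22.2
finger_force: 114.7
```

servo_tool(moves=[[-0.0026,0.0004,-0.005,0.007,0.0495,0],[-0.003,0.0004,-0.005,0.007,0.0495,0],[-0.0035,0.0005,-0.005,0.007,0.0495,0],[-0.0035,0.0005,-0.005,0.007,0.0495,0],[-0.0035,0.0005,-0.005,0.007,0.0495,0]])

```text
time: 13.35
ee_pos: [656.6, 73.1, 22.4]
orientation: [[-0.989, 0.145, 0.015], [0.145, 0.989, -0.001], [-0.015, 0.001, -1.0]]
force: [4.2, -0.5, -2.9]
width: 22.3
finger_force: 114.4
```

servo_tool(moves=[[0.0015,-0.0002,0.006,-0.0087,-0.062,0],[0.0015,-0.0002,0.006,-0.0087,-0.062,0],[0.0015,-0.0002,0.006,-0.0087,-0.062,0],[0.0015,-0.0002,0.0065,-0.0087,-0.062,0],[0,0,0,0,0,0]])

```text
time: 13.85
ee_pos: [660.3, 73.1, 47.2]
orientation: [[-0.955, 0.144, 0.259], [0.139, 0.99, -0.035], [-0.261, 0.002, -0.965]]
force: [2.9, 1.1, -1.0]
width: 21.7
finger_force: 114.6
```

servo_tool(moves=[[-0.005,0.0007,0,0,0,0],[-0.006,0.0009,0,0,0,0],[-0.006,0.0009,0,0,0,0],[-0.006,0.0009,0,0,0,0],[-0.006,0.0009,0,0,0,0]])

```text
time: 14.35
ee_pos: [631.0, 77.2, 45.9]
orientation: [[-0.956, 0.144, 0.256], [0.14, 0.99, -0.035], [-0.258, 0.002, -0.966]]
force: [4.6, -1.0, 1.5]
width: 21.8
finger_force: 114.9
```

servo_tool(moves=[[-0.006,0.0009,0,0,0,0],[-0.005,0.0007,0,0,0,0],[-0.004,0.0006,0,0,0,0],[-0.003,0.0004,0,0,0,0],[0,0,0,0,0,0]])

```text
time: 14.85
ee_pos: [612.2, 80.0, 45.3]
orientation: [[-0.957, 0.144, 0.254], [0.14, 0.99, -0.035], [-0.256, 0.002, -0.967]]
force: [1.3, -0.5, -0.3]
width: 22.0
finger_force: 114.7
```

servo_tool(moves=[[0.008,-0.0012,0,0,0,0],[0,0,0.02,0,0,0],[0,0,0.03,0,0,0],[0,0,0.01,0,0,0]])

```text
time: 15.25
ee_pos: [622.1, 78.6, 107.7]
orientation: [[-0.955, 0.144, 0.258], [0.14, 0.99, -0.035], [-0.26, 0.002, -0.966]]
force: [-1.2, -0.1, -0.6]
width: 22.2
finger_force: 114.6
```

servo_tool(moves=[[0.0065,-0.026,0,0,0,0.0654],[0.0065,-0.026,0,0,0,0.0654],[0.0065,-0.026,0,0,0,0.0654],[0.0065,-0.026,0,0,0,0.0654],[0.0065,-0.026,0,0,0,0.0654]])

```text
time: 15.75
ee_pos: [653.3, -52.3, 104.4]
orientation: [[-0.95, -0.184, 0.251], [-0.177, 0.983, 0.05], [-0.256, 0.003, -0.967]]
force: [0.7, -0.5, -1.5]
width: 22.1
finger_force: 114.7
```

servo_tool(moves=[[0,0,0,0,0,0],[0,0,0,0,0,0]])

```text
time: 15.95
ee_pos: [653.1, -51.7, 104.5]
orientation: [[-0.951, -0.18, 0.251], [-0.173, 0.984, 0.049], [-0.256, 0.003, -0.967]]
force: [-0.4, -1.1, -1.7]
width: 21.9
finger_force: 114.6
```

Run:
```python
from m import *
d=np.array([-.983,-.184]);s=r.sense();print(s["orientation"].round(3).tolist());z=s["ee_pos"][2]+17.3
labels("s12");slot("w12",np.array([511.,-79]),d,z)
c=dict(np.load("w12.npz"))
a=dep(c,322,68);b=dep(c,322,290);print(a,b,(b-a)[1]/(b-a)[0])
for row in prof(c,np.array([525,-153.8]),d,24,46,1,84,(-16,-14,-12,-10,-5,0,5,10,12,14,16)):print(*row)
```

```text
[[-0.951, -0.18, 0.251], [-0.173, 0.984, 0.049], [-0.256, 0.003, -0.967]]
scene [215.8 226.3] [ 525.1 -154.6] [47.7 33.3] 5.3
scene [355.5 210.3] [482.4 175.3] [35.6 46.3] 80.8
scene [324.2 207.7] [472.5 100. ] [35.5 45.6] 81.6
scene [233.4 186.6] [ 404.1 -120.9] [82.7 34.5] 74.0
[653.1 -50.4 105. ] 22.0
[78, 77, 77, 77, 77, 77, 77, 86, 107, 118, 121, 122, 122, 122, 122, 144, 181, 196, 196, 196, 196, 196, 196, 196, 196, 195, 195, 195, 195, 195, 196, 195, 195, 195, 196, 196, 191, 179, 184, 190, 190, 190] [220, 220, 220, 220, 220, 220, 214, 197, 196, 195, 193, 192, 192, 192, 194, 196, 197, 198, 200, 199, 199, 199, 199, 198, 196, 196, 199, 202, 199, 196, 193, 190, 151, 137, 137, 137, 136, 136, 136]
24 57 59 61 63 102 103 104 104
25 58 60 62 63 102 103 104 104
26 53 55 57 59 91 92 92 93
27 120 121 122 75 79 120 180 181
28 137 138 138 77 80 135 223 223
29 137 138 138 78 80 147 223 222
30 138 138 139 79 80 148 223 223
31 138 138 139 78 80 157 223 223
32 138 138 139 82 80 160 223 223
33 138 139 139 97 90 122 223 223
34 138 139 139 115 100 123 223 223
35 126 126 136 136 152 162 190 190
36 13
[... 841 characters left out ...]
 78 125 208 206
31 218 218 217 70 68 66 80 78 123 208 207
32 219 218 218 70 68 66 81 78 151 208 208
33 219 219 218 77 76 74 81 78 145 209 208
34 219 219 218 96 95 93 90 82 144 210 208
35 182 181 181 168 160 164 163 149 162 176 175
36 206 205 205 204 202 201 207 205 204 204 203
37 215 215 215 215 214 212 211 209 208 208 207
38 216 216 216 215 214 214 212 210 210 209 209
39 217 217 216 216 215 214 213 211 211 209 208
40 218 218 217 217 216 214 213 211 210 209 209
41 219 218 218 217 216 215 214 212 211 210 210
42 218 211 210 210 209 208 205 204 204 203 202
43 173 174 174 174 174 175 174 173 173 170 170
44 170 171 172 172 170 169 166 165 165 164 164
45 174 174 174 174 171 169 167 168 169 168 167
```

servo_tool(moves=[[-0.0015,-0.0013,-0.01,0,0,0],[0,0,-0.01,0,0,0],[0,0,-0.007,0,0,0],[0,0,0,0,0,0],[0,0,0,0,0,0]])

```text
time: 16.55
ee_pos: [652.2, -52.6, 78.6]
orientation: [[-0.95, -0.182, 0.253], [-0.175, 0.983, 0.049], [-0.258, 0.002, -0.966]]
force: [0.6, 0.2, -1.7]
width: 22.0
finger_force: 114.7
```

Run:
```python
from m import *
d=np.array([-.983,-.184]);s=r.sense();z=s["ee_pos"][2]+17.3;slot("w13",np.array([511.,-79]),d,z)
```

```text
[652.3 -52.7  78.9] 21.6
[72, 71, 72, 72, 72, 71, 72, 83, 104, 116, 119, 120, 120, 119, 120, 142, 180, 194, 194, 194, 194, 195, 194, 194, 194, 195, 195, 195, 195, 195, 194, 194, 194, 194, 192, 181, 184, 199, 205, 205, 206, 206] [223, 223, 135, 113, 113, 104, 130, 197, 196, 194, 192, 191, 191, 192, 193, 195, 196, 198, 198, 198, 198, 198, 197, 196, 196, 195, 198, 201, 198, 195, 192, 189, 125, 97, 97, 126, 133, 132, 133]
24 54 55 56 57 99 100 101 101
25 54 56 56 58 99 100 101 102
26 49 50 51 53 86 88 89 90
27 130 131 131 73 73 115 202 202
28 136 137 137 75 74 132 222 223
29 136 137 137 75 74 140 222 223
30 137 137 137 75 75 147 223 223
31 136 137 138 75 75 155 223 223
32 136 137 138 76 76 115 223 223
33 136 137 138 78 92 121 223 223
34 137 136 137 86 98 129 223 223
35 126 126 127 113 120 172 181 181
36 135 135 136 136 185 214 215 216
37 136 136 137 137 219 219 220 220
38 135 136 136 136 219 219 220 220
39 135 135 136 136 219 219 219 220
40 134 135 135 136 219 219 220 220
41 134 134 135 135 219 219 219 220
42 133 133 134 134 217 218 218 219
43 112 113 114 119 177 178 178 179
44 120 121 121 175 176 176 176 176
45 123 123 124 171 180 180 180 180
botfront [539.6 -73.6  95.9] s 29.1 lat -0.0
topfront [539.  -74.  128.9] s 28.5 lat 0.2
toprear [543.  -73.2 128.9] s 32.5 lat 0.2
```

servo_tool(moves=[[0,0,-0.006,0,0,0],[0,0,-0.007,0,0,0],[0,0,-0.007,0,0,0],[0,0,-0.007,0,0,0],[0,0,-0.005,0,0,0]])

```text
time: 17.1
ee_pos: [651.9, -52.6, 45.7]
orientation: [[-0.95, -0.181, 0.253], [-0.175, 0.983, 0.049], [-0.257, 0.002, -0.966]]
force: [0.1, -0.3, -2.6]
width: 21.7
finger_force: 114.6
```

servo_tool(moves=[[0,0,0,0,0,0],[0,0,0,0,0,0]])

```text
time: 17.3
ee_pos: [652.2, -52.7, 46.7]
orientation: [[-0.95, -0.181, 0.253], [-0.175, 0.983, 0.049], [-0.258, 0.002, -0.966]]
force: [-0.7, -0.3, -1.3]
width: 21.8
finger_force: 114.6
```

servo_tool(moves=[[-0.0026,-0.0005,-0.005,-0.0092,0.0492,0],[-0.003,-0.0006,-0.005,-0.0092,0.0492,0],[-0.0035,-0.0006,-0.005,-0.0092,0.0492,0],[-0.0035,-0.0006,-0.005,-0.0092,0.0492,0],[-0.0035,-0.0006,-0.005,-0.0092,0.0492,0]])

```text
time: 17.8
ee_pos: [638.3, -55.9, 22.8]
orientation: [[-0.983, -0.181, 0.015], [-0.181, 0.983, 0.002], [-0.015, -0.001, -1.0]]
force: [3.5, 0.5, -2.4]
width: 21.9
finger_force: 114.4
```

servo_tool(moves=[[0.0015,0.0003,0.006,0.0115,-0.0615,0],[0.0015,0.0003,0.006,0.0115,-0.0615,0],[0.0015,0.0003,0.006,0.0115,-0.0615,0],[0.0015,0.0003,0.0065,0.0115,-0.0615,0],[0,0,0,0,0,0]])

```text
time: 18.3
ee_pos: [642.1, -54.7, 47.6]
orientation: [[-0.95, -0.181, 0.256], [-0.174, 0.984, 0.048], [-0.261, 0.001, -0.965]]
force: [1.8, 0.7, -1.5]
width: 22.0
finger_force: 114.6
```

servo_tool(moves=[[-0.005,-0.0009,0,0,0,0],[-0.006,-0.0011,0,0,0,0],[-0.006,-0.0011,0,0,0,0],[-0.006,-0.0011,0,0,0,0],[-0.006,-0.0011,0,0,0,0]])

```text
time: 18.8
ee_pos: [613.1, -59.8, 46.4]
orientation: [[-0.95, -0.182, 0.254], [-0.175, 0.983, 0.048], [-0.258, 0.002, -0.966]]
force: [5.5, 0.1, 1.8]
width: 21.8
finger_force: 114.9
```

servo_tool(moves=[[-0.006,-0.0011,0,0,0,0],[-0.005,-0.0009,0,0,0,0],[-0.004,-0.0008,0,0,0,0],[-0.003,-0.0006,0,0,0,0],[0,0,0,0,0,0]])

```text
time: 19.3
ee_pos: [594.1, -63.0, 45.8]
orientation: [[-0.951, -0.182, 0.252], [-0.175, 0.983, 0.049], [-0.256, 0.003, -0.967]]
force: [1.4, 0.0, 0.3]
width: 21.6
finger_force: 114.7
```

servo_tool(moves=[[0.008,0.0015,0,0,0,0],[0,0,0.02,0,0,0],[0,0,0.03,0,0,0],[0.021,-0.022,0.005,0,0,0],[0.021,-0.022,0,0,0,0]])

```text
time: 19.8
ee_pos: [645.9, -105.6, 102.5]
orientation: [[-0.95, -0.183, 0.254], [-0.176, 0.983, 0.048], [-0.258, 0.001, -0.966]]
force: [0.7, -0.2, -2.2]
width: 21.9
finger_force: 114.7
```

servo_tool(moves=[[0.022,-0.022,-0.01,0,0,0],[0,0,-0.013,0,0,0],[0,0,0,0,0,0],[0,0,0,0,0,0]])

```text
time: 20.2
ee_pos: [666.2, -126.6, 77.6]
orientation: [[-0.951, -0.182, 0.251], [-0.175, 0.983, 0.05], [-0.256, 0.003, -0.967]]
force: [-0.4, 0.3, -0.8]
width: 21.8
finger_force: 114.6
```

Run:
```python
from m import *
d=np.array([-.983,-.184]);s=r.sense();z=s["ee_pos"][2]+17.3;labels("s14");slot("w14",np.array([525.,-153.8]),d,z)
```

```text
scene [355.5 210.3] [483.  175.4] [36.2 46.2] 86.3
scene [324.1 207.7] [472.6 100. ] [35.5 45.9] 81.6
scene [246.8 204. ] [455.7 -88.6] [44.4 34.2] 10.6
scene [197.7 202.6] [ 452.3 -206.7] [60.4 31.8] 70.3
scene [200.4 184.2] [ 393.5 -211.2] [49.9 36.1] 88.4
[ 666.8 -126.8   78.8] 21.7
[73, 73, 73, 73, 73, 73, 73, 77, 93, 110, 119, 121, 121, 121, 121, 143, 181, 196, 196, 196, 196, 196, 196, 196, 196, 196, 196, 196, 196, 196, 195, 196, 196, 196, 197, 203, 211, 213, 212, 213, 212, 213] [173, 173, 173, 173, 154, 168, 178, 199, 197, 195, 195, 193, 192, 193, 195, 197, 198, 199, 200, 199, 199, 200, 199, 197, 197, 196, 199, 203, 200, 197, 195, 191, 143, 125, 125, 125, 125, 125, 124]
24 54 55 57 58 96 101 102 103
25 55 56 57 58 96 102 102 103
26 48 49 51 53 82 87 89 89
27 132 132 133 74 78 152 214 214
28 137 137 138 75 78 170 223 223
29 138 138 138 76 80 123 223 224
30 138 138 138 76 76 135 224 224
31 138 138 139 76 76 148 224 224
32 137 138 139 77 76 150 224 224
33 137 139 139 81 92 158 224 224
34 137 138 139 87 103 172 224 225
35 126 126 126 124 160 172 183 183
36 136 136 137 137 215 215 216 216
37 137 137 137 138 220 221 221 221
38 136 137 137 140 220 221 221 221
39 136 137 137 137 220 221 221 221
40 135 136 136 136 220 221 221 221
41 135 135 136 136 220 220 221 221
42 130 130 131 132 213 213 214 214
43 109 109 111 129 162 162 163 162
44 117 117 120 169 179 178 178 177
45 116 117 118 172 178 176 175 174
botfront [ 554.1 -147.8   94.9] s 29.7 lat -0.5
topfront [ 553.6 -148.2  127.9] s 29.1 lat -0.2
toprear [ 557.5 -147.5  127.9] s 33.1 lat -0.3
```

Blade centre is s 31.7 against slot 30.8, so it goes forward 0.8 mm before inserting.

servo_tool(moves=[[-0.0008,-0.0003,-0.006,0,0,0],[0,0,-0.006,0,0,0],[0,0,-0.007,0,0,0],[0,0,-0.007,0,0,0],[0,0,-0.006,0,0,0]])

```text
time: 20.8
ee_pos: [666.0, -127.8, 45.3]
orientation: [[-0.95, -0.181, 0.253], [-0.175, 0.983, 0.049], [-0.257, 0.002, -0.966]]
force: [0.3, 0.2, -0.7]
width: 21.7
finger_force: 114.6
```

servo_tool(moves=[[0,0,0,0,0,0],[0,0,0,0,0,0]])

```text
time: 21.0
ee_pos: [666.3, -127.9, 46.1]
orientation: [[-0.95, -0.181, 0.253], [-0.175, 0.983, 0.049], [-0.258, 0.002, -0.966]]
force: [0.3, 0.2, -1.2]
width: 22.2
finger_force: 114.6
```

servo_tool(moves=[[-0.0026,-0.0005,-0.005,-0.0092,0.0492,0],[-0.003,-0.0006,-0.005,-0.0092,0.0492,0],[-0.0035,-0.0006,-0.005,-0.0092,0.0492,0],[-0.0035,-0.0006,-0.005,-0.0092,0.0492,0],[-0.0035,-0.0006,-0.005,-0.0092,0.0492,0]])

```text
time: 21.5
ee_pos: [652.3, -131.1, 22.3]
orientation: [[-0.983, -0.181, 0.014], [-0.181, 0.983, 0.002], [-0.014, -0.001, -1.0]]
force: [3.4, -0.7, -2.3]
width: 21.7
finger_force: 114.4
```

servo_tool(moves=[[0.0015,0.0003,0.006,0.0115,-0.0615,0],[0.0015,0.0003,0.006,0.0115,-0.0615,0],[0.0015,0.0003,0.006,0.0115,-0.0615,0],[0.0015,0.0003,0.0065,0.0115,-0.0615,0],[0,0,0,0,0,0]])

```text
time: 22.0
ee_pos: [656.2, -130.0, 47.1]
orientation: [[-0.95, -0.181, 0.256], [-0.174, 0.984, 0.048], [-0.26, 0.001, -0.965]]
force: [1.3, 0.6, -0.8]
width: 22.6
finger_force: 114.6
```

servo_tool(moves=[[-0.005,-0.0009,0,0,0,0],[-0.006,-0.0011,0,0,0,0],[-0.006,-0.0011,0,0,0,0],[-0.006,-0.0011,0,0,0,0],[-0.006,-0.0011,0,0,0,0]])

```text
time: 22.5
ee_pos: [626.9, -135.0, 45.8]
orientation: [[-0.95, -0.182, 0.254], [-0.175, 0.983, 0.049], [-0.258, 0.002, -0.966]]
force: [4.7, 0.9, 0.5]
width: 22.0
finger_force: 114.9
```

servo_tool(moves=[[-0.006,-0.0011,0,0,0,0],[-0.005,-0.0009,0,0,0,0],[-0.004,-0.0008,0,0,0,0],[-0.003,-0.0006,0,0,0,0],[0,0,0,0,0,0]])

```text
time: 23.0
ee_pos: [608.1, -138.2, 45.2]
orientation: [[-0.951, -0.182, 0.251], [-0.175, 0.983, 0.049], [-0.256, 0.003, -0.967]]
force: [0.4, 0.5, -1.7]
width: 21.8
finger_force: 114.6
```

servo_tool(moves=[[0.008,0.0015,0,0,0,0],[0,0,0.02,0,0,0],[0,0,0.03,0,0,0],[0,0,0.03,0,0,0],[0,0,0.03,0,0,0]])

```text
time: 23.5
ee_pos: [616.9, -136.5, 156.2]
orientation: [[-0.951, -0.182, 0.251], [-0.175, 0.983, 0.049], [-0.256, 0.003, -0.967]]
force: [-0.3, 0.6, -0.9]
width: 22.0
finger_force: 114.6
```

Run:
```python
from m import *
s=r.sense();print(s["ee_pos"].round(1),s["orientation"].round(3).tolist(),s["width"],s["time"]);labels("s15")
c=r.camera("wrist");np.savez("w15.npz",**c);g=cv2.cvtColor(c["frame"],6);print([int(x) for x in g[36:78,301]],[int(x) for x in g[60,284:362:2]])
print(dep(c,322,60),dep(c,322,290))
```

```text
[ 616.9 -136.5  156.2] [[-0.951, -0.182, 0.251], [-0.175, 0.983, 0.049], [-0.256, 0.003, -0.967]] 22.02523686800079 23.5
scene [355.5 210.3] [483.  175.4] [36.2 46.2] 86.3
scene [324.2 207.7] [472.5 100.2] [35.9 45.6] 81.6
scene [246.5 203.6] [454.7 -89.1] [41.4 29.7] 9.8
[85, 85, 85, 85, 86, 86, 86, 91, 100, 112, 118, 119, 119, 119, 119, 142, 182, 198, 197, 198, 197, 197, 197, 198, 198, 198, 198, 197, 197, 197, 198, 198, 198, 198, 195, 173, 157, 145, 135, 135, 135, 136] [187, 101, 89, 73, 73, 73, 93, 199, 198, 197, 195, 193, 193, 194, 196, 198, 199, 198, 198, 200, 201, 202, 200, 200, 198, 198, 201, 204, 202, 197, 196, 193, 116, 78, 78, 78, 77, 89, 92]
[ 507.28329781 -158.46094342  211.72182927] [ 576.63886457 -145.47248747  211.8612837 ]
```

servo_tool(moves=[[-0.011,0.0395,0,0,0,-0.0157],[-0.011,0.0395,0,0,0,-0.0157],[-0.011,0.0395,0,0,0,-0.0157],[-0.011,0.0395,0,0,0,-0.0157],[-0.011,0.0395,0,0,0,-0.0157]])

```text
time: 24.1
ee_pos: [560.9, 62.3, 154.3]
orientation: [[-0.962, -0.103, 0.254], [-0.099, 0.995, 0.029], [-0.255, 0.002, -0.967]]
force: [0.9, 0.4, -0.7]
width: 22.0
finger_force: 114.5
```

servo_tool(moves=[[-0.011,0.0395,0,0,0,-0.0157],[-0.011,0.0395,0,0,0,-0.0157],[-0.011,0.0395,0,0,0,-0.0157],[-0.011,0.0395,0,0,0,-0.0157],[-0.011,0.0395,0,0,0,-0.0157]])

```text
time: 24.6
ee_pos: [505.9, 259.8, 154.4]
orientation: [[-0.966, -0.025, 0.255], [-0.024, 1.0, 0.007], [-0.256, 0.001, -0.967]]
force: [0.6, 0.0, -0.7]
width: 21.8
finger_force: 114.5
```

servo_tool(moves=[[-0.011,0.0395,0,0,0,-0.0157],[-0.011,0.0395,0,0,0,-0.0157],[0,0,0,0,0,0],[0,0,0,0,0,0]])

```text
time: 25.0
ee_pos: [484.3, 337.8, 154.3]
orientation: [[-0.967, 0.004, 0.256], [0.004, 1.0, -0.001], [-0.256, 0.0, -0.967]]
force: [0.6, -0.5, -1.7]
width: 22.0
finger_force: 114.6
```

servo_tool(moves=[[0,0.001,-0.04,0,0,0],[0,0,-0.04,0,0,0],[0,0,-0.04,0,0,0],[0,0,-0.03,0,0,0],[0,0,-0.01,0,0,0]])

```text
time: 25.5
ee_pos: [483.9, 336.1, -7.7]
orientation: [[-0.968, 0.008, 0.252], [0.007, 1.0, -0.003], [-0.252, -0.001, -0.968]]
force: [0.3, 0.1, -1.0]
width: 22.1
finger_force: 114.6
```

servo_tool(moves=[[0,0,-0.003,0,0,0],[0,0,-0.002,0,0,0],[0,0,-0.002,0,0,0],[0,0,0,0,0,0]])

```text
time: 25.9
ee_pos: [485.6, 338.4, -10.3]
orientation: [[-0.966, 0.006, 0.259], [0.007, 1.0, 0.001], [-0.259, 0.003, -0.966]]
force: [0.1, 0.1, -2.0]
width: 22.0
finger_force: 114.6
```

Run:
```python
from m import *
c=r.camera("wrist");np.savez("w16.npz",**c)
for p in((322,60),(322,120),(322,200),(322,290),(270,280)):print(dep(c,*p).round(1))
w=dict(np.load("w5.npz"))
for p in((322,60),(322,120),(322,200),(322,290),(270,280)):print(dep(w,*p).round(1))
```

```text
[363.2 337.5 132.4]
[385.8 338.   40.4]
[408.5 338.   40.1]
[441.9 337.8  40.9]
[461.  315.1  11.7]
[371.6 338.4  35.4]
[385.2 338.4  35.8]
[408.  338.3  35.4]
[440.9 338.2  37. ]
[460.1 315.5   7.7]
```

servo_tool(moves=[[0,0,-0.0025,0,0,0],[0,0,0,0,0,0],[0,0,0,0,0,0]])

```text
time: 26.25
ee_pos: [485.1, 338.3, -13.7]
orientation: [[-0.966, 0.006, 0.258], [0.006, 1.0, 0.0], [-0.258, 0.002, -0.966]]
force: [-0.4, -0.6, -1.3]
width: 21.7
finger_force: 114.6
```

servo_tool(moves=[[0,0,-0.0015,0,0,0],[0,0,0,0,0,0],[0,0,0,0,0,0]])

```text
time: 26.55
ee_pos: [485.3, 338.3, -14.5]
orientation: [[-0.966, 0.006, 0.259], [0.006, 1.0, 0.001], [-0.259, 0.002, -0.966]]
force: [-2.3, -0.9, 7.1]
width: 21.5
finger_force: 115.9
```

servo_tool(moves=[[0,0,-0.001,0,0,0],[0,0,0,0,0,0],[0,0,0,0,0,0]])

```text
time: 26.85
ee_pos: [485.3, 338.4, -14.5]
orientation: [[-0.966, 0.006, 0.26], [0.006, 1.0, 0.001], [-0.26, 0.002, -0.966]]
force: [-6.8, -3.6, 16.6]
width: 22.0
finger_force: 117.5
```

servo_tool(moves=[[0,0,0.0015,0,0,0],[0,0,0,0,0,0]])

```text
time: 27.05
ee_pos: [485.3, 338.3, -14.5]
orientation: [[-0.966, 0.006, 0.259], [0.006, 1.0, 0.001], [-0.258, 0.002, -0.966]]
force: [-2.4, 1.0, 7.6]
width: 22.0
finger_force: 115.9
```

servo_tool(moves=[[0,0,0,0,0,0],[0,0,0,0,0,0],[0,0,0,0,0,0],[0,0,0,0,0,0],[0,0,0,0,0,0]], fingers=0.75)

```text
time: 27.55
ee_pos: [485.1, 338.2, -14.9]
orientation: [[-0.966, 0.006, 0.258], [0.006, 1.0, 0.0], [-0.258, 0.002, -0.966]]
force: [-0.3, 0.1, 0.1]
width: 63.6
finger_force: 0.0
```

servo_tool(moves=[[-0.005,0,0.02,0,0,0],[-0.01,0,0.04,0,0,0],[-0.01,0,0.04,0,0.05,0],[-0.01,0,0.04,0,0.1,0],[-0.02,0,0.04,0,0.11,0]])

```text
time: 28.05
ee_pos: [429.4, 338.3, 167.6]
orientation: [[-1.0, 0.005, -0.002], [0.005, 1.0, 0.002], [0.002, 0.001, -1.0]]
force: [0.4, -0.4, -0.4]
width: 63.9
finger_force: 0.0
```

Run:
```python
from m import *
c=r.camera("wrist");np.savez("w17.npz",**c);s=r.sense();print(s["ee_pos"].round(1),s["orientation"].round(3).tolist())
y=big(mask(c,(18,30,150),(40,255,255),(270,200,380,400)))
print(cv2.boundingRect(y),rectz(c,y,35))
cv2.imwrite("pics/w17.png",c["frame"])
```

```text
[429.7 338.9 174.1] [[-1.0, 0.006, -0.003], [0.006, 1.0, 0.004], [0.003, 0.004, -1.0]]
(270, 285, 110, 51) ((514.6423950195312, 340.8017272949219), (107.45612335205078, 53.939334869384766), 89.6572265625)
```

View pics/w17.png

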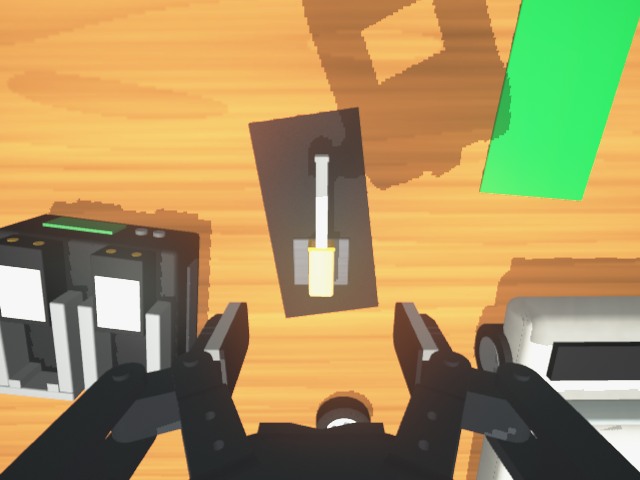

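The lever stands on the mat again with its handle at (321,272). Packs A and B lie on the apron with labels at (118,303) and (18,293). Next I'll go and look at the block.

servo_tool(moves=[[0.0027,-0.045,0.005,0,0,0],[0.0027,-0.045,0.005,0,0,0],[0.0027,-0.045,0.005,0,0,0],[0.0027,-0.045,0.005,0,0,0],[0.0027,-0.045,0.005,0,0,0]], fingers=0.65)

```text
time: 28.6
ee_pos: [443.4, 111.5, 190.3]
orientation: [[-1.0, 0.006, 0.002], [0.006, 1.0, 0.0], [-0.002, 0.0, -1.0]]
force: [1.0, -0.1, 0.2]
width: 55.6
finger_force: 0.0
```

servo_tool(moves=[[0.0027,-0.045,0.005,0,0,0],[0.0027,-0.045,0.005,0,0,0],[0.0027,-0.045,0.005,0,0,0],[0.0027,-0.045,0.005,0,0,0],[0.0027,-0.045,0.005,0,0,0]])

```text
time: 29.1
ee_pos: [456.9, -113.7, 215.3]
orientation: [[-1.0, 0.006, 0.001], [0.006, 1.0, -0.0], [-0.001, -0.0, -1.0]]
force: [0.3, 0.1, 0.2]
width: 56.0
finger_force: 0.0
```

```bash
cat >> m.py <<'E'
def lab2(c,roi,z=84,th=215,amin=300,amax=6000):
    m=mask(c,(0,0,th),(180,50,255),roi);cs,_=cv2.findContours(m,0,cv2.CHAIN_APPROX_NONE)
    for k in cs:
        if amin<cv2.contourArea(k)<amax:
            q=rectz(c,k,z);print(np.round(cen(k),0),np.round(q[0],1),np.round(q[1],1),round(q[2],1),"mom",onz(c,*cen(k),z).round(1))
E
python3 - <<'E'
from m import *
lab2(dict(np.load("w17.npz")),(0,230,160,345))
c=r.camera("wrist");np.savez("w18.npz",**c);s=r.sense();print(s["ee_pos"].round(1));lab2(c,(0,0,640,480))
E
```

```text
[152. 329.] [504.7 198.4] [ 9.8 28.2] 81.6 mom [504.2 198.6  84. ]
[ 85. 326.] [500.9 144.5] [ 9.9 35.1] 82.2 mom [500.3 144.6  84. ]
[ 58. 324.] [499.3 122.6] [ 9.6 38. ] 82.1 mom [498.7 122.6  84. ]
[117. 303.] [480.8 174.5] [34.3 45.7] 81.3 mom [480.1 174.6  84. ]
[ 21. 293.] [471.   98.9] [34.3 45.6] 81.7 mom [471.   99.7  84. ]
[ 457.9 -119.7  215.8]
[289. 329.] [ 559.4 -146.5] [15.  60.9] 10.6 mom [ 561.5 -146.2   84. ]
[358. 317.] [546.9 -79.8] [15.  51.4] 10.4 mom [548.9 -79.   84. ]
[593. 291.] [526. 141.] [ 8.9 84.2] 82.2 mom [523.2 141.3  84. ]
[570. 289.] [523.  119.1] [ 9.1 84.6] 82.1 mom [520.5 119.4  84. ]
[244. 273.] [ 504.  -185.8] [52.8 10.6] 10.3 mom [ 502.4 -186.    84. ]
[515. 282.] [515.5  65.6] [ 9.4 84.9] 82.3 mom [513.   65.9  84. ]
[305. 278.] [ 510.6 -129.9] [85.8 10.9] 10.3 mom [ 507.5 -130.1   84. ]
[328. 274.] [ 506.5 -108.1] [85.6 10.4] 10.2 mom [ 503.7 -108.5   84. ]
[630. 252.] [479.8 170.3] [24.5 45.6] 81.9 mom [483.8 166.   84. ]
[385. 259.] [492.2 -55.8] [76.6 11.9] 12.0 mom [489.8 -56.2  84. ]
[560. 238.] [470.8  99.6] [34.4 45.6] 81.7 mom [470.1  99.6  84. ]
[265. 236.] [ 467.8 -165. ] [45.7 34.5] 10.3 mom [ 467.1 -165.    84. ]
[349. 221.] [453.8 -90.2] [45.6 34.5] 10.4 mom [453.1 -90.2  84. ]
[428. 186.] [423.3 -23.3] [11.2 66.8] 84.4 mom [423.1 -23.3  84. ]
```

servo_tool(moves=[[0.0027,-0.045,0.005,0,0,0],[0.0027,-0.045,0.005,0,0,0],[0.0027,-0.045,0.005,0,0,0],[0.0027,-0.045,0.005,0,0,0],[0.0027,-0.045,0.005,0,0,0]])

```text
time: 29.65
ee_pos: [470.4, -338.6, 240.1]
orientation: [[-1.0, 0.007, 0.001], [0.007, 1.0, 0.0], [-0.001, 0.0, -1.0]]
force: [0.4, 0.6, -0.6]
width: 55.3
finger_force: 0.0
```

servo_tool(moves=[[0,0,0,0,0,0],[0,0,0,0,0,0],[0,0,0,0,0,0]])

```text
time: 29.95
ee_pos: [470.6, -335.7, 240.0]
orientation: [[-1.0, 0.006, 0.001], [0.006, 1.0, 0.001], [-0.001, 0.001, -1.0]]
force: [0.2, 0.8, -0.3]
width: 55.4
finger_force: 0.0
```

Run:
```python
from m import *
c=r.camera("wrist");np.savez("w19.npz",**c);s=r.sense();print(s["ee_pos"].round(1),s["orientation"].round(3).tolist())
cv2.imwrite("pics/w19.png",c["frame"]);lab2(c,(0,0,640,480))
t=dict(np.load("top0.npz"));
```

```text
[ 470.7 -335.6  240.2] [[-1.0, 0.005, 0.001], [0.005, 1.0, 0.001], [-0.001, 0.001, -1.0]]
[342. 371.] [ 644.6 -313.4] [34.4 34.4] 89.7 mom [ 643.9 -313.7   84. ]
[ 81. 348.] [ 625.3 -601.5] [55.7 45.2] 33.7 mom [ 613.1 -596.3   84. ]
[502. 214.] [ 467.6 -164.8] [45.3 33.7] 9.8 mom [ 467.1 -164.7   84. ]
[584. 198.] [453.6 -89.9] [45.  33.9] 10.4 mom [452.9 -89.9  84. ]
[624. 164.] [422.2 -61.8] [10.9 58.9] 84.8 mom [421.5 -61.6  84. ]
```

View pics/w19.png

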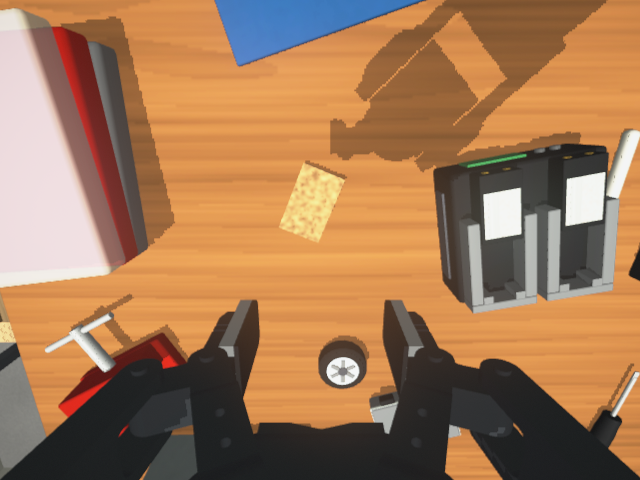

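View: the cork block has corners at about (305,161), (346,177), (319,243) and (279,228). Packs P4 and P3 are on the apron with labels at (502,214) and (584,198). Measure the block from this view and from the top and scene views.

Run:
```python
from m import *
c=dict(np.load("w19.npz"));h=cv2.cvtColor(c["frame"],40)
print("cork",[h[y,x].tolist() for x,y in((310,200),(320,190),(300,220),(330,180),(312,230))],"wood",[h[y,x].tolist() for x,y in((260,200),(370,220),(300,260),(270,150))])
P=np.array([onz(c,*p,12)[:2] for p in((305,162.5),(346,178.5),(319,243),(279,228))]);print(P.round(1),P.mean(0),[np.linalg.norm(P[i]-P[(i+1)%4]).round(1) for i in range(4)])
for x,y in((310,200),(320,190),(300,220)):print(dep(c,x,y).round(1))
for lo,hi in(((15,60,200),(40,150,255)),((15,60,180),(40,160,255)),((17,50,180),(40,170,255))):
    m=cv2.morphologyEx(mask(c,lo,hi,(260,145,365,260)),cv2.MORPH_CLOSE,np.ones((7,7)));k=big(m)
    print(cv2.contourArea(k),np.round(cen(k),1),cv2.boundingRect(k),rectz(c,k,12))
```

```text
cork [[23, 109, 246], [21, 119, 244], [19, 128, 240], [22, 117, 245], [16, 137, 220]] wood [[15, 160, 231], [15, 161, 230], [16, 158, 238], [14, 163, 218]]
[[ 425.2 -353.7]
 [ 443.  -308.1]
 [ 518.9 -338.8]
 [ 500.2 -385.6]] [ 471.8284716  -346.55456495] [np.float64(49.0), np.float64(81.9), np.float64(50.4), np.float64(81.4)]
[ 467.3 -348.8   11.6]
[ 455.7 -337.3   12.3]
[ 490.5 -360.7   12.4]
2991.0 [311.  202.7] (279, 163, 66, 80) ((471.8388671875, -348.0213317871094), (50.89079666137695, 81.02399444580078), 67.4188003540039)
7678.0 [314.2 216. ] (260, 161, 105, 99) ((481.3970947265625, -347.0929870605469), (125.47654724121094, 115.53231811523438), 89.68272399902344)
2928.5 [311.  202.6] (279, 163, 66, 80) ((471.77288818359375, -347.9883728027344), (50.880645751953125, 81.04322814941406), 67.4188003540039)
```

servo_tool(moves=[[-0.003,0.0337,-0.02,0,0,0.0372],[-0.003,0.0337,-0.02,0,0,0.0372],[-0.003,0.0337,-0.02,0,0,0.0372],[-0.003,0.0337,-0.02,0,0,0.0372],[-0.003,0.0337,-0.02,0,0,0.0372]])

```text
time: 30.5
ee_pos: [455.1, -165.8, 139.9]
orientation: [[-0.983, -0.182, 0.002], [-0.182, 0.983, 0.0], [-0.002, -0.0, -1.0]]
force: [0.9, -1.0, -0.8]
width: 55.7
finger_force: 0.0
```

servo_tool(moves=[[0,0,-0.03,0,0,0],[0,0,-0.03,0,0,0],[0,0,0,0,0,0],[0,0,0,0,0,0]])

```text
time: 30.9
ee_pos: [455.8, -167.9, 81.1]
orientation: [[-0.984, -0.18, 0.001], [-0.18, 0.984, 0.0], [-0.001, 0.0, -1.0]]
force: [0.2, -0.5, 0.3]
width: 55.3
finger_force: 0.0
```

Run:
```python
from m import *
c=r.camera("wrist");np.savez("w20.npz",**c);s=r.sense();print(s["ee_pos"].round(1),s["orientation"].round(3).tolist(),s["width"])
lab2(c,(0,0,640,480))
b=dict(np.load("w19.npz"));print(onz(b,311,202.7,12))
```

```text
[ 456.3 -168.3   81.6] [[-0.984, -0.179, 0.003], [-0.179, 0.984, -0.001], [-0.002, -0.001, -1.0]] 55.71465948306067
[371. 345.] [ 486.8 -134.1] [35.7  9.2] 10.4 mom [ 482.2 -135.8   84. ]
[275. 353.] [ 499.9 -186.5] [42.7  9.3] 10.6 mom [ 496.8 -187.2   84. ]
[324. 312.] [ 468.3 -164.7] [44.4 34.2] 10.4 mom [ 467.2 -165.    84. ]
[470. 314.] [454.  -89.9] [44.3 34.2] 10.4 mom [454.2 -87.9  84. ]
[554. 257.] [416.8 -56.8] [10.3 58.4] 84.9 mom [415.2 -56.6  84. ]
[ 470.3051041  -347.68633168   12.        ]
```

servo_tool(moves=[[0,0.0008,-0.015,0,0,0],[0,0,-0.018,0,0,0],[0,0,-0.018,0,0,0],[0,0,0,0,0,0],[0,0,0,0,0,0]])

```text
time: 31.45
ee_pos: [456.4, -168.0, 30.5]
orientation: [[-0.984, -0.179, 0.003], [-0.179, 0.984, -0.001], [-0.003, -0.001, -1.0]]
force: [-0.3, -0.5, -0.5]
width: 55.2
finger_force: 0.0
```

servo_tool(moves=[[0,0,0,0,0,0],[0,0,0,0,0,0],[0,0,0,0,0,0],[0,0,0,0,0,0],[0,0,0,0,0,0]], fingers=0, squeeze=60)

```text
time: 31.95
ee_pos: [456.7, -167.4, 32.1]
orientation: [[-0.984, -0.179, 0.004], [-0.179, 0.984, -0.001], [-0.004, -0.002, -1.0]]
force: [-2.7, 6.5, 24.0]
width: 39.0
finger_force: 71.0
```

The fingertips touch the apron, so I'll regrip 5 mm higher.

servo_tool(moves=[[0,0,0,0,0,0],[0,0,0,0,0,0],[0,0,0.005,0,0,0],[0,0,0,0,0,0]], fingers=0.6)

```text
time: 32.35
ee_pos: [455.9, -167.7, 34.8]
orientation: [[-0.984, -0.179, 0.002], [-0.179, 0.984, -0.0], [-0.002, -0.0, -1.0]]
force: [0.9, 0.0, 0.1]
width: 51.1
finger_force: 0.0
```

servo_tool(moves=[[0,0,0,0,0,0],[0,0,0,0,0,0],[0,0,0,0,0,0],[0,0,0,0,0,0],[0,0,0,0,0,0]], fingers=0, squeeze=60)

```text
time: 32.85
ee_pos: [455.7, -167.6, 34.7]
orientation: [[-0.984, -0.179, 0.001], [-0.179, 0.984, 0.0], [-0.001, -0.0, -1.0]]
force: [-1.9, 0.4, 7.3]
width: 39.0
finger_force: 60.9
```

Run:
```python
from m import *
c=r.camera("wrist");np.savez("w21.npz",**c);s=r.sense();print(s["ee_pos"].round(1),s["orientation"].round(3).tolist(),s["width"],s["force"].round(1))
lab2(c,(0,0,640,480))
```

```text
[ 455.7 -167.6   34.7] [[-0.984, -0.179, 0.001], [-0.179, 0.984, 0.0], [-0.001, -0.0, -1.0]] 39.1840453972255 [-1.4  1.9  7.7]
[533. 356.] [450.7 -83.3] [40.2 19.8] 10.9 mom [446.  -83.5  84. ]
[604. 282.] [412.5 -70. ] [ 9.5 52.5] 84.9 mom [410.3 -69.7  84. ]
```

servo_tool(moves=[[0,0,0.02,0,0,0],[0,0,0.04,0,0,0],[0,0,0.04,0,0,0]])

```text
time: 33.2
ee_pos: [455.0, -167.1, 134.8]
orientation: [[-0.984, -0.179, -0.001], [-0.179, 0.984, 0.002], [0.001, 0.002, -1.0]]
force: [1.4, -0.1, -1.8]
width: 39.0
finger_force: 60.8
```

servo_tool(moves=[[0.0022,-0.0356,0,0,0,-0.1156],[0.0022,-0.0356,0,0,0,-0.1156],[0.0022,-0.0356,0,0,0,-0.1156],[0.0022,-0.0356,0,0,0,-0.1156],[0.0022,-0.0356,0,0,0,-0.1156]])

```text
time: 33.7
ee_pos: [466.3, -346.8, 133.7]
orientation: [[-0.92, 0.392, 0.0], [0.392, 0.92, 0.001], [0.0, 0.001, -1.0]]
force: [0.2, -0.2, -1.7]
width: 38.8
finger_force: 61.2
```

servo_tool(moves=[[0,0,-0.03,0,0,0],[0,0,-0.03,0,0,0],[0,0,-0.02,0,0,0],[0,0,0,0,0,0],[0,0,0,0,0,0]])

```text
time: 34.2
ee_pos: [466.7, -345.6, 54.5]
orientation: [[-0.922, 0.388, 0.001], [0.388, 0.922, 0.0], [-0.001, 0.001, -1.0]]
force: [0.2, 0.1, -0.6]
width: 39.0
finger_force: 60.9
```

Run:
```python
from m import *
c=r.camera("wrist");np.savez("w22.npz",**c);s=r.sense();print(s["ee_pos"].round(1),s["orientation"].round(3).tolist(),s["width"],s["force"].round(1))
cv2.imwrite("pics/w22.png",c["frame"])
```

```text
[ 467.  -345.9   55.2] [[-0.922, 0.388, 0.002], [0.388, 0.922, -0.001], [-0.002, -0.0, -1.0]] 38.48466891301593 [ 0.1 -0.2 -1. ]
```

View pics/w22.png

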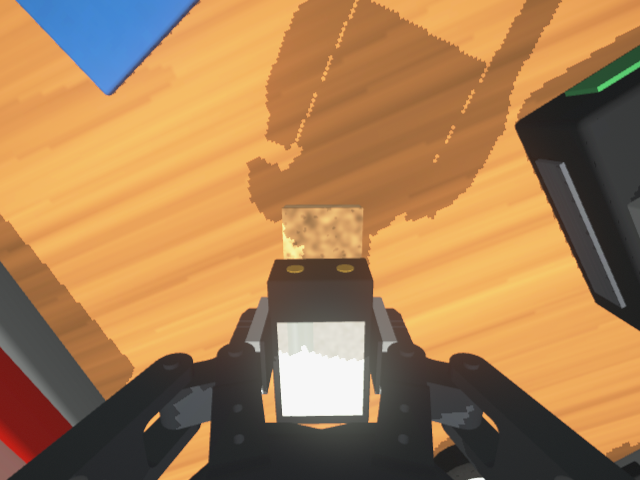

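The held pack (u 268–373, front about v 260) is square with the block behind it (front edge v 206, u 283–364). Now the numeric check.

Run:
```python
from m import *
c=dict(np.load("w22.npz"));g=cv2.cvtColor(c["frame"],6);E=np.array([466.9,-345.8,55.]);T=np.array([[-.922,.388,0],[.388,.922,0],[0,0,-1.]])
print("col320",[int(x) for x in g[196:330:2,318]]);print("row230",[int(x) for x in g[230,270:380:2]]);print("row300",[int(x) for x in g[300,256:390:2]])
tf=lambda u,v,z:(T.T@(onz(c,u,v,z)-E)).round(1)
print("block front L,R",tf(283,206.5,12),tf(364,206.5,12),"sides low",tf(283,255,12),tf(363.5,255,12))
for v in(259,262,280,290,310,320,322,416,420):print(v,dep(c,318,v).round(1),tf(318,v,104.5))
print("label L/R",tf(277,330,104.5),tf(365,330,104.5),tf(280,415,104.5),tf(363,415,104.5))
```

```text
col320 [132, 131, 129, 128, 123, 125, 171, 181, 172, 169, 171, 174, 173, 168, 166, 170, 173, 173, 168, 166, 170, 170, 165, 160, 162, 163, 162, 166, 175, 175, 162, 118, 62, 61, 61, 61, 61, 61, 61, 61, 61, 61, 65, 68, 69, 69, 70, 70, 70, 71, 71, 73, 73, 74, 75, 76, 77, 79, 79, 80, 82, 83, 85, 183, 219, 221, 223]
row230 [176, 175, 172, 171, 169, 170, 205, 196, 183, 177, 169, 163, 160, 156, 155, 155, 162, 150, 163, 170, 164, 163, 162, 166, 173, 179, 175, 167, 161, 164, 166, 163, 161, 165, 174, 179, 179, 175, 171, 169, 169, 170, 167, 159, 155, 163, 158, 131, 131, 132, 132, 132, 133, 135, 167]
row300 [192, 193, 131, 120, 119, 120, 85, 74, 74, 74, 74, 73, 74, 74, 73, 74, 74, 73, 74, 74, 74, 74, 74, 73, 73, 73, 73, 73, 73, 73, 74, 73, 73, 73, 73, 73, 73, 73, 73, 73, 73, 72, 72, 73, 72, 72, 72, 73, 73, 72, 72, 73, 73, 73, 73, 73, 73, 73, 76, 119, 119, 119, 119, 163, 194, 194, 194]
block front L,R [ 35.5 -24.4  43. ] [35.5 25.3 43. ] sides low [  3.9 -25.4  43. ] [ 3.9 26.2 43. ]
259 [ 440.5 -337.4   82.1] [ 36.   -2.3 -49.5]
262 [ 440.8 -337.5   85. ] [ 34.9  -2.3 -49.5]
280 [ 440.7 -337.3  103.7] [ 27.8  -2.4 -49.5]
290 [ 444.4 -338.9  103.9] [ 23.7  -2.4 -49.5]
310 [ 452.4 -342.3  103.5] [ 15.3  -2.4 -49.5]
320 [ 456.2 -343.9  103.9] [ 11.   -2.4 -49.5]
322 [ 456.7 -344.1  104.4] [ 10.1  -2.4 -49.5]
416 [ 498.9 -362.   104. ] [-35.3  -2.5 -49.5]
420 [ 500.9 -362.8  104. ] [-37.5  -2.5 -49.5]
label L/R [  6.6 -18.3 -49.5] [  6.6  15.9 -49.5] [-34.8 -18.6 -49.5] [-34.8  16.7 -49.5]
```

servo_tool(moves=[[-0.0003,0.0014,-0.02,0,0,0],[0,0,-0.02,0,0,0],[0,0,-0.02,0,0,0],[0,0,-0.004,0,0,0],[0,0,0,0,0,0]])

```text
time: 34.75
ee_pos: [466.7, -344.4, -9.0]
orientation: [[-0.922, 0.388, 0.002], [0.388, 0.922, -0.001], [-0.002, 0.0, -1.0]]
force: [0.8, 0.0, -1.3]
width: 38.9
finger_force: 61.0
```

servo_tool(moves=[[0,0,-0.0025,0,0,0],[0,0,0,0,0,0],[0,0,0,0,0,0]])

```text
time: 35.05
ee_pos: [466.6, -344.3, -11.5]
orientation: [[-0.922, 0.388, 0.002], [0.388, 0.922, -0.001], [-0.002, -0.0, -1.0]]
force: [0.6, 0.7, -0.4]
width: 38.9
finger_force: 61.0
```

servo_tool(moves=[[0,0,-0.0015,0,0,0],[0,0,0,0,0,0],[0,0,0,0,0,0]])

```text
time: 35.35
ee_pos: [466.6, -344.3, -13.3]
orientation: [[-0.922, 0.388, 0.002], [0.388, 0.922, -0.001], [-0.002, -0.0, -1.0]]
force: [0.2, 0.7, 4.5]
width: 38.5
finger_force: 61.5
```

servo_tool(moves=[[0,0,0,0,0,0],[0,0,0,0,0,0],[0,0,0,0,0,0],[0,0,0,0,0,0]], fingers=0.65)

```text
time: 35.75
ee_pos: [466.3, -344.0, -13.9]
orientation: [[-0.922, 0.388, 0.001], [0.388, 0.922, 0.0], [-0.001, 0.001, -1.0]]
force: [-0.6, -0.8, 0.1]
width: 55.5
finger_force: 0.0
```

servo_tool(moves=[[0,0,0.02,0,0,0],[0,0,0.04,0,0,0],[0,0,0.04,0,0,0],[0,0,0.04,0,0,0],[0,0,0.03,0,0,0]])

```text
time: 36.25
ee_pos: [466.5, -344.3, 158.8]
orientation: [[-0.922, 0.388, 0.003], [0.388, 0.922, -0.002], [-0.003, -0.001, -1.0]]
force: [0.3, -0.1, 0.1]
width: 55.5
finger_force: 0.0
```

servo_tool(moves=[[0,0,0,0,0,0],[0,0,0,0,0,0]])

```text
time: 36.45
ee_pos: [466.2, -344.0, 156.2]
orientation: [[-0.922, 0.388, 0.001], [0.388, 0.922, -0.0], [-0.001, 0.0, -1.0]]
force: [-0.7, -0.4, -0.4]
width: 55.1
finger_force: 0.0
```

Run:
```python
from m import *
c=r.camera("wrist");np.savez("w23.npz",**c);s=r.sense();E=s["ee_pos"];T=s["orientation"];print(E.round(1),T.round(3).tolist(),s["width"])
lab2(c,(200,150,450,470),36)
lab2(c,(450,0,640,480),84)
g=cv2.cvtColor(c["frame"],6)
tf=lambda u,v,z:(T.T@(onz(c,u,v,z)-E))
for z,l in((36,"top"),(12,"blk")):
    # sample brightness along tool x and y at plane z
    f=lambda x,y:g[tuple(int(round(q)) for q in proj(c,[*(E+T@[x,y,0])[:2],z])[::-1])]
    print(l,"x",[(x,int(f(x,-12)),int(f(x,12))) for x in range(26,46)]);print("y",[(y,int(f(15,y)),int(f(-25,y))) for y in list(range(-32,-15))+list(range(15,32))])
```

```text
[ 465.9 -343.7  155.2] [[-0.922, 0.388, -0.0], [0.388, 0.922, 0.001], [0.001, 0.001, -1.0]] 55.4883641055787
[321. 242.] [ 477.9 -350.5] [33.7 45.4] 68.2 mom [ 477.3 -350.    36. ]
top x [(26, 85, 95), (27, 82, 78), (28, 113, 75), (29, 121, 74), (30, 106, 94), (31, 135, 147), (32, 141, 178), (33, 151, 175), (34, 154, 169), (35, 185, 155), (36, 202, 154), (37, 165, 139), (38, 116, 115), (39, 125, 115), (40, 126, 122), (41, 134, 150), (42, 161, 168), (43, 177, 171), (44, 175, 172), (45, 154, 172)]
y [(-32, 158, 184), (-31, 159, 183), (-30, 159, 183), (-29, 161, 183), (-28, 162, 183), (-27, 165, 183), (-26, 170, 183), (-25, 206, 204), (-24, 216, 228), (-23, 222, 231), (-22, 204, 230), (-21, 134, 183), (-20, 111, 115), (-19, 111, 149), (-18, 111, 244), (-17, 111, 246), (-16, 111, 247), (15, 108, 242), (16, 107, 162), (17, 97, 112), (18, 138, 103), (19, 222, 155), (20, 227, 199), (21, 228, 218), (22, 186, 171), (23, 185, 183), (24, 184, 186), (25, 184, 186), (26, 183, 186), (27, 181, 185), (28, 180, 186), (29, 180, 186), (30, 179, 186), (31, 179, 186)]
blk x [(26, 104, 93), (27, 131, 145)
[... 152 characters left out ...]
26, 138), (38, 127, 160), (39, 179, 165), (40, 178, 171), (41, 177, 172), (42, 169, 171), (43, 146, 170), (44, 115, 171), (45, 119, 173)]
y [(-32, 160, 182), (-31, 161, 184), (-30, 160, 185), (-29, 159, 186), (-28, 160, 187), (-27, 160, 206), (-26, 231, 211), (-25, 226, 215), (-24, 178, 218), (-23, 119, 158), (-22, 110, 119), (-21, 109, 115), (-20, 109, 189), (-19, 110, 244), (-18, 110, 246), (-17, 110, 247), (-16, 109, 247), (15, 107, 247), (16, 107, 247), (17, 107, 242), (18, 107, 162), (19, 96, 113), (20, 134, 155), (21, 201, 165), (22, 218, 212), (23, 190, 193), (24, 165, 174), (25, 175, 171), (26, 179, 171), (27, 179, 171), (28, 181, 171), (29, 181, 173), (30, 183, 174), (31, 184, 175)]
```

Pack 1 sits centred on the block to within about 0.6 mm. Next is P3.

servo_tool(moves=[[-0.0035,0.0359,-0.008,0,0,0.0826],[-0.0035,0.0359,-0.008,0,0,0.0826],[-0.0035,0.0359,-0.008,0,0,0.0826],[-0.0035,0.0359,-0.008,0,0,0.0826],[-0.0035,0.0359,-0.008,0,0,0.0826]])

```text
time: 37.0
ee_pos: [447.8, -162.8, 114.5]
orientation: [[-1.0, -0.018, -0.002], [-0.018, 1.0, 0.002], [0.002, 0.002, -1.0]]
force: [1.5, 0.8, -0.0]
width: 55.5
finger_force: 0.0
```

servo_tool(moves=[[-0.0035,0.0359,-0.008,0,0,0.0826],[-0.0035,0.0359,-0.008,0,0,0.0826],[0,0,-0.01,0,0,0],[0,0,0,0,0,0],[0,0,0,0,0,0]])

```text
time: 37.5
ee_pos: [441.9, -93.4, 89.7]
orientation: [[-0.984, -0.178, -0.0], [-0.178, 0.984, 0.001], [0.0, 0.001, -1.0]]
force: [0.1, -0.6, -0.2]
width: 55.4
finger_force: 0.0
```

Run:
```python
from m import *
c=r.camera("wrist");np.savez("w24.npz",**c);s=r.sense();print(s["ee_pos"].round(1),s["orientation"].round(3).tolist(),s["width"])
lab2(c,(200,150,450,470),84)
```

```text
[442.  -93.7  90.1] [[-0.984, -0.177, 0.001], [-0.177, 0.984, 0.001], [-0.001, 0.0, -1.0]] 55.861572186348475
[370. 366.] [491.6 -55.7] [75.2 10.9] 11.0 mom [488.2 -56.6  84. ]
[278. 366.] [ 501.2 -108.9] [75.1 10.6] 10.8 mom [ 498.  -109.5   84. ]
[324. 305.] [454.1 -90.1] [44.7 34.5] 10.2 mom [453.1 -90.3  84. ]
[436. 273.] [420.3 -33.8] [10.3 45.9] 85.0 mom [423.6 -34.5  84. ]
```

servo_tool(moves=[[0,0.0008,-0.02,0,0,0.002],[0,0,-0.02,0,0,0],[0,0,-0.015,0,0,0],[0,0,0,0,0,0],[0,0,0,0,0,0]])

```text
time: 38.05
ee_pos: [442.2, -92.7, 35.6]
orientation: [[-0.984, -0.18, 0.001], [-0.18, 0.984, 0.0], [-0.001, 0.0, -1.0]]
force: [-0.7, -0.1, 0.5]
width: 55.7
finger_force: 0.0
```

servo_tool(moves=[[0,0,0,0,0,0],[0,0,0,0,0,0],[0,0,0,0,0,0],[0,0,0,0,0,0],[0,0,0,0,0,0]], fingers=0, squeeze=60)

```text
time: 38.55
ee_pos: [442.4, -92.4, 36.3]
orientation: [[-0.983, -0.181, 0.003], [-0.181, 0.983, -0.001], [-0.003, -0.001, -1.0]]
force: [-1.0, -1.9, 6.9]
width: 39.0
finger_force: 61.2
```

servo_tool(moves=[[0,0,0.02,0,0,0],[0,0,0.04,0,0,0],[0,0,0.04,0,0,0],[0,0,0.01,0,0,0],[0,0,0,0,0,0]])

```text
time: 39.05
ee_pos: [442.3, -92.2, 146.6]
orientation: [[-0.983, -0.181, 0.004], [-0.181, 0.983, -0.001], [-0.004, -0.002, -1.0]]
force: [0.6, -0.5, -2.0]
width: 38.6
finger_force: 61.5
```

servo_tool(moves=[[0.0035,-0.036,0,0,0,-0.083],[0.0035,-0.036,0,0,0,-0.083],[0.0035,-0.036,0,0,0,-0.083],[0.0035,-0.036,0,0,0,-0.083],[0.0035,-0.036,0,0,0,-0.083]])

```text
time: 39.55
ee_pos: [458.6, -272.9, 143.2]
orientation: [[-0.972, 0.234, -0.001], [0.234, 0.972, 0.003], [0.002, 0.002, -1.0]]
force: [0.0, -0.2, -1.1]
width: 39.0
finger_force: 61.4
```

servo_tool(moves=[[0.0035,-0.036,0,0,0,-0.083],[0.0035,-0.036,0,0,0,-0.083],[0,0,-0.03,0,0,0],[0,0,-0.03,0,0,0],[0,0,-0.03,0,0,0]])

```text
time: 40.05
ee_pos: [465.3, -343.4, 52.0]
orientation: [[-0.921, 0.389, -0.001], [0.389, 0.921, 0.003], [0.002, 0.002, -1.0]]
force: [-0.2, -0.0, -1.8]
width: 39.0
finger_force: 61.3
```

servo_tool(moves=[[0,0,-0.02,0,0,0],[0,0,0,0,0,0],[0,0,0,0,0,0],[0,0,0,0,0,0]])

```text
time: 40.45
ee_pos: [466.7, -344.3, 36.0]
orientation: [[-0.921, 0.389, 0.002], [0.389, 0.921, -0.001], [-0.002, -0.0, -1.0]]
force: [-0.9, -0.0, -1.2]
width: 38.9
finger_force: 61.3
```

Run:
```python
from m import *
c=r.camera("wrist");np.savez("w25.npz",**c);s=r.sense();print(s["ee_pos"].round(1),s["orientation"].round(3).tolist(),s["width"],s["finger_force"])
lab2(c,(200,250,450,470),s["ee_pos"][2]+47.7)
w=dict(np.load("w22.npz"));lab2(w,(200,250,450,470),104.5)
```

```text
[ 466.7 -344.4   36.2] [[-0.921, 0.389, 0.002], [0.389, 0.921, -0.001], [-0.003, -0.0, -1.0]] 38.987101967531345 61.34040713310242
```

servo_tool(moves=[[0,0,-0.012,0,0,0],[0,0,-0.008,0,0,0],[0,0,0,0,0,0],[0,0,0,0,0,0]])

```text
time: 40.9
ee_pos: [466.3, -343.9, 15.0]
orientation: [[-0.921, 0.389, 0.001], [0.389, 0.921, 0.0], [-0.0, 0.001, -1.0]]
force: [0.1, -0.4, -1.2]
width: 38.9
finger_force: 61.4
```

servo_tool(moves=[[0,0,-0.0025,0,0,0],[0,0,0,0,0,0],[0,0,0,0,0,0]])

```text
time: 41.2
ee_pos: [466.4, -344.0, 12.8]
orientation: [[-0.921, 0.389, 0.001], [0.389, 0.921, -0.0], [-0.001, 0.0, -1.0]]
force: [0.2, 0.1, -1.6]
width: 38.5
finger_force: 61.4
```

servo_tool(moves=[[0,0,-0.0015,0,0,0],[0,0,0,0,0,0],[0,0,0,0,0,0]])

```text
time: 41.5
ee_pos: [466.5, -344.1, 12.3]
orientation: [[-0.921, 0.388, 0.002], [0.388, 0.921, -0.001], [-0.002, -0.0, -1.0]]
force: [-2.2, 2.6, 8.7]
width: 38.7
finger_force: 62.4
```

servo_tool(moves=[[0,0,0,0,0,0],[0,0,0,0,0,0],[0,0,0,0,0,0],[0,0,0,0,0,0]], fingers=0.65)

```text
time: 41.9
ee_pos: [466.3, -344.0, 11.1]
orientation: [[-0.921, 0.389, 0.001], [0.389, 0.921, 0.0], [-0.001, 0.0, -1.0]]
force: [0.2, -0.8, 0.2]
width: 55.5
finger_force: 0.0
```

servo_tool(moves=[[0,0,0.02,0,0,0],[0,0,0.04,0,0,0],[0,0,0.04,0,0,0],[0,0,0.04,0,0,0],[0,0,0,0,0,0]])

```text
time: 42.4
ee_pos: [468.0, -345.7, 156.7]
orientation: [[-0.921, 0.388, 0.008], [0.388, 0.921, -0.008], [-0.01, -0.004, -1.0]]
force: [-0.6, -0.6, -0.3]
width: 55.5
finger_force: 0.0
```

```bash
cat >> m.py <<'E'
def stack(n,zt):
    c=r.camera("wrist");np.savez(n+".npz",**c);s=r.sense();E=s["ee_pos"];T=s["orientation"];print(E.round(1),T.round(3).tolist())
    lab2(c,(200,120,450,470),zt); g=cv2.cvtColor(c["frame"],6)
    f=lambda x,y,z:g[tuple(int(round(q)) for q in np.clip(proj(c,[*(E+T@[x,y,0])[:2],z]),0,479)[::-1])]
    print("top y",[(y,int(f(15,y,zt))) for y in list(range(-26,-15))+list(range(14,25))])
    print("blk y",[(y,int(f(28,y,12))) for y in list(range(-30,-20))+list(range(19,29))],"blk x",[(x,int(f(x,-12,12)),int(f(x,12,12))) for x in range(24,40)])
E
python3 - <<'E'
from m import *
stack("w26",60)
E
```

```text
[ 467.1 -344.7  153.6] [[-0.921, 0.388, 0.005], [0.388, 0.921, -0.004], [-0.006, -0.002, -1.0]]
[322. 246.] [ 477.4 -350.2] [34.  44.8] 67.3 mom [ 476.7 -350.    60. ]
top y [(-26, 164), (-25, 165), (-24, 167), (-23, 167), (-22, 190), (-21, 111), (-20, 102), (-19, 105), (-18, 106), (-17, 105), (-16, 106), (14, 103), (15, 103), (16, 103), (17, 102), (18, 92), (19, 110), (20, 126), (21, 162), (22, 170), (23, 172), (24, 174)]
blk y [(-30, 165), (-29, 164), (-28, 164), (-27, 163), (-26, 207), (-25, 218), (-24, 215), (-23, 212), (-22, 206), (-21, 204), (19, 131), (20, 125), (21, 121), (22, 121), (23, 127), (24, 122), (25, 156), (26, 164), (27, 165), (28, 165)] blk x [(24, 69, 68), (25, 100, 71), (26, 117, 82), (27, 88, 80), (28, 125, 134), (29, 130, 162), (30, 139, 159), (31, 141, 156), (32, 143, 152), (33, 145, 150), (34, 142, 149), (35, 125, 134), (36, 113, 108), (37, 118, 109), (38, 119, 111), (39, 120, 112)]
```

servo_tool(moves=[[-0.0007,0.0405,-0.005,0,0,0.0232],[-0.0007,0.0405,-0.005,0,0,0.0232],[-0.0007,0.0405,-0.005,0,0,0.0232],[-0.0007,0.0405,-0.005,0,0,0.0232],[-0.0007,0.0405,-0.005,0,0,0.0232]])

```text
time: 42.95
ee_pos: [461.9, -139.6, 124.8]
orientation: [[-0.96, 0.279, -0.001], [0.279, 0.96, 0.001], [0.001, 0.001, -1.0]]
force: [-0.3, -1.2, 0.1]
width: 55.5
finger_force: 0.0
```

servo_tool(moves=[[-0.0007,0.0405,-0.005,0,0,0.0232],[-0.0007,0.0405,-0.005,0,0,0.0232],[-0.0007,0.0405,-0.005,0,0,0.0232],[-0.0007,0.0405,-0.005,0,0,0.0232],[-0.0007,0.0405,-0.005,0,0,0.0232]])

```text
time: 43.45
ee_pos: [458.3, 62.7, 100.0]
orientation: [[-0.986, 0.166, -0.001], [0.166, 0.986, 0.001], [0.001, 0.0, -1.0]]
force: [-0.3, -0.1, 0.3]
width: 55.3
finger_force: 0.0
```

servo_tool(moves=[[-0.0007,0.0405,-0.005,0,0,0.0232],[0,0,0,0,0,0],[0,0,0,0,0,0]])

```text
time: 43.75
ee_pos: [457.9, 102.0, 95.3]
orientation: [[-0.99, 0.142, -0.001], [0.142, 0.99, 0.0], [0.001, -0.0, -1.0]]
force: [-0.5, -0.4, 0.0]
width: 55.5
finger_force: 0.0
```

Run:
```python
from m import *
c=r.camera("wrist");np.savez("w27.npz",**c);s=r.sense();print(s["ee_pos"].round(1),s["orientation"].round(3).tolist(),s["width"])
lab2(c,(0,150,640,470),84)
```

```text
[458.3 101.2  95.5] [[-0.99, 0.143, -0.0], [0.143, 0.99, 0.0], [0.0, 0.0, -1.0]] 55.641671430206756
[ 19. 414.] [ 522.  -104.8] [50.   8.3] 10.6 mom [ 522.5 -104.3   84. ]
[495. 334.] [506.9 198.1] [10.5 31.9] 82.6 mom [506. 198.  84.]
[365. 364.] [520.  119.6] [10.6 80. ] 82.4 mom [516.2 119.9  84. ]
[277. 364.] [512.3  65.8] [10.8 79.9] 82.0 mom [508.7  66.4  84. ]
[ 66. 352.] [485.  -56.8] [61.4  9.5] 10.5 mom [482.5 -57.3  84. ]
[321. 301.] [471.3  99.2] [34.5 45.1] 81.7 mom [470.   99.4  84. ]
[456. 299.] [480.8 174.9] [34.4 45. ] 81.7 mom [479.5 175.4  84. ]
[182. 227.] [418.4  32.1] [ 9.6 60. ] 84.7 mom [416.4  32.3  84. ]
```

servo_tool(moves=[[0,0,-0.022,0,0,0],[0,0,-0.022,0,0,0],[0,0,-0.015,0,0,0],[0,0,0,0,0,0],[0,0,0,0,0,0]])

```text
time: 44.3
ee_pos: [458.9, 100.6, 37.5]
orientation: [[-0.989, 0.145, 0.001], [0.145, 0.989, 0.0], [-0.001, 0.0, -1.0]]
force: [-0.1, 0.4, 0.8]
width: 55.5
finger_force: 0.0
```

servo_tool(moves=[[0,0,0,0,0,0],[0,0,0,0,0,0],[0,0,0,0,0,0],[0,0,0,0,0,0],[0,0,0,0,0,0]], fingers=0, squeeze=60)

```text
time: 44.8
ee_pos: [459.3, 101.2, 38.3]
orientation: [[-0.99, 0.143, 0.003], [0.143, 0.99, -0.0], [-0.003, 0.0, -1.0]]
force: [0.1, -2.1, 5.9]
width: 38.6
finger_force: 61.3
```

servo_tool(moves=[[0,0,0.02,0,0,0],[0,0,0.04,0,0,0],[0,0,0.04,0,0,0],[0,0,0.02,0,0,0],[0,0,0,0,0,0]])

```text
time: 45.3
ee_pos: [459.9, 101.5, 160.1]
orientation: [[-0.99, 0.143, 0.007], [0.143, 0.99, 0.0], [-0.007, 0.001, -1.0]]
force: [-0.2, 0.8, -3.5]
width: 38.7
finger_force: 61.2
```

servo_tool(moves=[[0.0006,-0.0405,0,0,0,-0.0232],[0.0006,-0.0405,0,0,0,-0.0232],[0.0006,-0.0405,0,0,0,-0.0232],[0.0006,-0.0405,0,0,0,-0.0232],[0.0006,-0.0405,0,0,0,-0.0232]])

```text
time: 45.8
ee_pos: [460.8, -102.4, 156.1]
orientation: [[-0.966, 0.258, -0.001], [0.258, 0.966, 0.001], [0.001, 0.001, -1.0]]
force: [0.6, -0.2, -0.6]
width: 38.6
finger_force: 61.2
```

servo_tool(moves=[[0.0006,-0.0405,0,0,0,-0.0232],[0.0006,-0.0405,0,0,0,-0.0232],[0.0007,-0.0405,0,0,0,-0.0232],[0.0007,-0.0405,0,0,0,-0.0232],[0.0007,-0.0405,0,0,0,-0.0232]])

```text
time: 46.3
ee_pos: [464.2, -304.8, 155.9]
orientation: [[-0.93, 0.368, -0.0], [0.368, 0.93, 0.002], [0.001, 0.001, -1.0]]
force: [0.7, 0.7, -0.7]
width: 39.0
finger_force: 61.2
```

servo_tool(moves=[[0.0007,-0.0405,0,0,0,-0.0232],[0,0,-0.03,0,0,0],[0,0,-0.03,0,0,0],[0,0,-0.03,0,0,0],[0,0,0,0,0,0]])

```text
time: 46.8
ee_pos: [463.5, -341.9, 62.6]
orientation: [[-0.921, 0.389, -0.005], [0.389, 0.921, 0.007], [0.008, 0.005, -1.0]]
force: [-0.8, 0.4, -0.7]
width: 38.8
finger_force: 61.2
```

servo_tool(moves=[[0,0,0,0,0,0],[0,0,0,0,0,0],[0,0,0,0,0,0]])

```text
time: 47.1
ee_pos: [466.1, -344.4, 68.6]
orientation: [[-0.921, 0.388, 0.003], [0.388, 0.921, -0.002], [-0.003, -0.001, -1.0]]
force: [-0.7, -0.3, -0.1]
width: 38.7
finger_force: 61.2
```

Run:
```python
from m import *
c=r.camera("wrist");np.savez("w28.npz",**c);s=r.sense();print(s["ee_pos"].round(1),s["orientation"].round(4).tolist(),s["width"],s["finger_force"])
g=cv2.cvtColor(c["frame"],6);E=s["ee_pos"];T=s["orientation"]
print("front v",[int(x) for x in g[240:300:2,318]]);print([int(x) for x in g[300,256:390:2]])
```

```text
[ 466.  -344.3   68.5] [[-0.9215, 0.3884, 0.0025], [0.3884, 0.9215, -0.0017], [-0.003, -0.0006, -1.0]] 38.73872244152187 61.22477889060974
front v [65, 66, 65, 65, 65, 64, 64, 59, 54, 54, 55, 55, 55, 55, 56, 56, 57, 59, 65, 67, 67, 69, 69, 70, 71, 72, 73, 75, 76, 77]
[195, 195, 144, 122, 122, 122, 122, 88, 77, 77, 77, 77, 77, 77, 77, 77, 78, 77, 77, 78, 78, 78, 78, 78, 79, 78, 78, 78, 78, 78, 78, 78, 78, 78, 78, 78, 78, 78, 78, 78, 78, 78, 77, 78, 79, 78, 78, 78, 78, 78, 78, 78, 78, 78, 78, 77, 77, 76, 116, 123, 123, 123, 123, 175, 196, 195, 195]
```

servo_tool(moves=[[0.0004,0,-0.012,0,0,0],[0,0,-0.01,0,0,0],[0,0,-0.004,0,0,0],[0,0,0,0,0,0],[0,0,0,0,0,0]])

```text
time: 47.65
ee_pos: [466.1, -344.0, 41.1]
orientation: [[-0.921, 0.389, 0.001], [0.389, 0.921, 0.0], [-0.001, 0.0, -1.0]]
force: [-0.1, 0.3, -1.0]
width: 38.7
finger_force: 61.3
```

servo_tool(moves=[[0,0,-0.0025,0,0,0],[0,0,0,0,0,0],[0,0,0,0,0,0]])

```text
time: 47.95
ee_pos: [466.1, -344.0, 38.8]
orientation: [[-0.921, 0.388, 0.001], [0.388, 0.921, -0.0], [-0.001, 0.0, -1.0]]
force: [0.8, -0.0, -1.6]
width: 38.5
finger_force: 61.3
```

servo_tool(moves=[[0,0,-0.0015,0,0,0],[0,0,0,0,0,0],[0,0,0,0,0,0]])

```text
time: 48.25
ee_pos: [466.2, -344.1, 38.4]
orientation: [[-0.921, 0.388, 0.002], [0.388, 0.921, -0.001], [-0.002, -0.0, -1.0]]
force: [-3.7, 1.8, 6.7]
width: 38.6
finger_force: 62.2
```

servo_tool(moves=[[0,0,0,0,0,0],[0,0,0,0,0,0],[0,0,0,0,0,0],[0,0,0,0,0,0]], fingers=0.65)

```text
time: 48.65
ee_pos: [466.0, -344.0, 37.1]
orientation: [[-0.921, 0.389, 0.001], [0.389, 0.921, 0.0], [-0.001, 0.0, -1.0]]
force: [0.7, 0.0, 0.2]
width: 55.4
finger_force: 0.0
```

servo_tool(moves=[[0,0,0.02,0,0,0],[0,0,0.04,0,0,0],[0,0,0.04,0,0,0],[0,0,0.04,0,0,0],[0,0,0,0,0,0]])

```text
time: 49.15
ee_pos: [467.6, -345.6, 182.8]
orientation: [[-0.921, 0.388, 0.008], [0.388, 0.921, -0.008], [-0.01, -0.004, -1.0]]
force: [0.2, -0.1, 0.4]
width: 55.4
finger_force: 0.0
```

Run:
```python
from m import *
stack("w29",84)
```

```text
[ 466.8 -344.7  179.7] [[-0.921, 0.388, 0.005], [0.388, 0.921, -0.004], [-0.006, -0.002, -1.0]]
[322. 245.] [ 476.8 -350.2] [34.  45.1] 67.3 mom [ 476.1 -349.9   84. ]
top y [(-26, 168), (-25, 169), (-24, 169), (-23, 169), (-22, 168), (-21, 113), (-20, 100), (-19, 104), (-18, 104), (-17, 103), (-16, 104), (14, 101), (15, 102), (16, 101), (17, 101), (18, 89), (19, 119), (20, 127), (21, 148), (22, 171), (23, 176), (24, 175)]
blk y [(-30, 165), (-29, 165), (-28, 163), (-27, 163), (-26, 201), (-25, 217), (-24, 217), (-23, 215), (-22, 206), (-21, 205), (19, 135), (20, 127), (21, 119), (22, 120), (23, 125), (24, 121), (25, 115), (26, 113), (27, 114), (28, 139)] blk x [(24, 84, 65), (25, 104, 72), (26, 95, 78), (27, 89, 75), (28, 114, 124), (29, 128, 161), (30, 137, 159), (31, 140, 155), (32, 142, 151), (33, 145, 150), (34, 141, 143), (35, 122, 123), (36, 110, 107), (37, 116, 107), (38, 120, 110), (39, 120, 112)]
```

servo_tool(moves=[[0.0002,0.04,-0.006,0,0,0.0197],[0.0002,0.04,-0.006,0,0,0.0197],[0.0002,0.04,-0.006,0,0,0.0197],[0.0002,0.04,-0.006,0,0,0.0197],[0.0002,0.04,-0.006,0,0,0.0197]])

```text
time: 49.7
ee_pos: [466.2, -142.1, 145.8]
orientation: [[-0.955, 0.296, -0.001], [0.296, 0.955, 0.001], [0.001, 0.001, -1.0]]
force: [1.3, -0.3, -0.2]
width: 55.7
finger_force: 0.0
```

servo_tool(moves=[[0.0002,0.04,-0.006,0,0,0.0197],[0.0002,0.04,-0.006,0,0,0.0197],[0.0002,0.04,-0.006,0,0,0.0197],[0.0002,0.04,-0.006,0,0,0.0197],[0.0002,0.04,-0.006,0,0,0.0197]])

```text
time: 50.2
ee_pos: [467.1, 57.7, 115.9]
orientation: [[-0.98, 0.2, -0.001], [0.2, 0.98, 0.001], [0.001, 0.0, -1.0]]
force: [1.1, -0.0, 0.4]
width: 55.7
finger_force: 0.0
```

servo_tool(moves=[[0.0002,0.04,-0.006,0,0,0.0197],[0.0002,0.04,-0.006,0,0,0.0197],[0.0002,0.04,-0.006,0,0,0.0197],[0,0,0,0,0,0],[0,0,0,0,0,0]])

```text
time: 50.7
ee_pos: [467.8, 176.4, 98.1]
orientation: [[-0.99, 0.141, -0.001], [0.141, 0.99, -0.0], [0.001, -0.0, -1.0]]
force: [0.5, 0.3, 0.1]
width: 55.9
finger_force: 0.0
```

Run:
```python
from m import *
c=r.camera("wrist");np.savez("w30.npz",**c);s=r.sense();print(s["ee_pos"].round(1),s["orientation"].round(3).tolist(),s["width"])
lab2(c,(0,150,640,470),84)
```

```text
[468.2 175.6  98.5] [[-0.99, 0.142, -0.001], [0.142, 0.99, -0.0], [0.001, -0.0, -1.0]] 55.57149758783334
[250. 400.] [544.1 117.8] [ 6.4 42.5] 81.9 mom [545.4 118.4  84. ]
[279. 364.] [524.2 141. ] [10.4 81.8] 81.8 mom [520.5 141.6  84. ]
[151. 334.] [492.6  68.7] [10.3 39.6] 82.1 mom [489.3  69.3  84. ]
[366. 363.] [531.4 194.4] [10.6 82.5] 81.7 mom [527.6 195.   84. ]
[323. 298.] [480.6 174.7] [34.5 44.9] 81.9 mom [479.7 174.8  84. ]
[555. 229.] [457.1 305.2] [15.3 35.3] 89.6 mom [456.5 305.2  84. ]
[ 84. 227.] [421.4  52.8] [ 9.9 60.1] 84.9 mom [419.5  52.9  84. ]
[562. 172.] [425.8 306.3] [ 8. 23.] 89.9 mom [425.7 306.3  84. ]
```

Stack labels agree to about 1 mm. Now the last pack.

servo_tool(moves=[[0,0.0005,-0.022,0,0,0],[0,0,-0.022,0,0,0],[0,0,-0.017,0,0,0],[0,0,0,0,0,0],[0,0,0,0,0,0]])

```text
time: 51.25
ee_pos: [468.9, 175.6, 38.6]
orientation: [[-0.99, 0.144, 0.001], [0.144, 0.99, 0.0], [-0.001, 0.0, -1.0]]
force: [0.2, -0.8, 0.4]
width: 55.6
finger_force: 0.0
```

servo_tool(moves=[[0,0,0,0,0,0],[0,0,0,0,0,0],[0,0,0,0,0,0],[0,0,0,0,0,0],[0,0,0,0,0,0]], fingers=0, squeeze=60)

```text
time: 51.75
ee_pos: [469.5, 176.4, 39.5]
orientation: [[-0.99, 0.143, 0.004], [0.143, 0.99, 0.0], [-0.004, 0.001, -1.0]]
force: [-1.4, -1.1, 6.8]
width: 38.9
finger_force: 61.2
```

servo_tool(moves=[[0,0,0.02,0,0,0],[0,0,0.04,0,0,0],[0,0,0.04,0,0,0],[0,0,0.02,0,0,0],[0,0,0,0,0,0]])

```text
time: 52.25
ee_pos: [469.8, 176.7, 161.2]
orientation: [[-0.99, 0.142, 0.007], [0.142, 0.99, 0.001], [-0.007, 0.002, -1.0]]
force: [-0.2, -0.1, -1.4]
width: 38.7
finger_force: 61.8
```

servo_tool(moves=[[-0.0002,-0.0401,0,0,0,-0.0196],[-0.0002,-0.0401,0,0,0,-0.0196],[-0.0002,-0.0401,0,0,0,-0.0196],[-0.0002,-0.0401,0,0,0,-0.0196],[-0.0002,-0.0401,0,0,0,-0.0196]])

```text
time: 52.75
ee_pos: [466.7, -25.4, 157.0]
orientation: [[-0.971, 0.239, -0.001], [0.239, 0.971, 0.001], [0.001, 0.001, -1.0]]
force: [0.9, -0.4, -0.8]
width: 38.5
finger_force: 61.7
```

servo_tool(moves=[[-0.0002,-0.0401,0,0,0,-0.0196],[-0.0002,-0.0401,0,0,0,-0.0196],[-0.0002,-0.0401,0,0,0,-0.0196],[-0.0002,-0.0401,0,0,0,-0.0196],[-0.0002,-0.0401,0,0,0,-0.0196]])

```text
time: 53.25
ee_pos: [465.8, -225.8, 156.8]
orientation: [[-0.943, 0.333, -0.001], [0.333, 0.943, 0.002], [0.001, 0.001, -1.0]]
force: [1.1, -0.0, -1.2]
width: 38.7
finger_force: 61.8
```

servo_tool(moves=[[-0.0002,-0.0401,0,0,0,-0.0196],[-0.0002,-0.0401,0,0,0,-0.0196],[-0.0001,-0.0401,0,0,0,-0.0196],[0,0,-0.03,0,0,0],[0,0,-0.03,0,0,0]])

```text
time: 53.75
ee_pos: [465.4, -345.7, 96.1]
orientation: [[-0.921, 0.389, 0.001], [0.389, 0.921, 0.001], [-0.0, 0.001, -1.0]]
force: [-0.2, 0.2, -1.0]
width: 38.4
finger_force: 61.7
```

servo_tool(moves=[[0,0,0,0,0,0],[0,0,0,0,0,0],[0,0,0,0,0,0]])

```text
time: 54.05
ee_pos: [466.7, -345.1, 99.5]
orientation: [[-0.922, 0.387, 0.002], [0.387, 0.922, -0.002], [-0.003, -0.001, -1.0]]
force: [-0.3, 0.0, -1.4]
width: 38.9
finger_force: 61.8
```

Run:
```python
from m import *
c=r.camera("wrist");np.savez("w31.npz",**c);s=r.sense();print(s["ee_pos"].round(1),s["orientation"].round(4).tolist(),s["width"],s["finger_force"])
g=cv2.cvtColor(c["frame"],6)
print("front v",[int(x) for x in g[240:350:2,318]]);print([int(x) for x in g[300,256:390:2]])
a=dict(np.load("w28.npz"));print([int(x) for x in cv2.cvtColor(a["frame"],6)[240:350:2,318]])
```

```text
[ 466.7 -345.1   99.7] [[-0.9221, 0.3869, 0.0027], [0.3869, 0.9221, -0.0019], [-0.0032, -0.0007, -1.0]] 37.94649429091826 61.75530195236206
front v [69, 69, 70, 69, 68, 68, 64, 57, 57, 58, 58, 58, 59, 58, 58, 59, 61, 68, 70, 71, 71, 72, 72, 73, 75, 75, 76, 78, 79, 81, 81, 83, 85, 86, 88, 89, 91, 213, 225, 227, 229, 229, 228, 230, 230, 228, 228, 226, 227, 227, 228, 247, 247, 247, 247]
[186, 185, 142, 126, 126, 125, 125, 103, 80, 81, 80, 80, 80, 81, 81, 81, 81, 80, 81, 81, 81, 81, 81, 82, 81, 81, 81, 81, 81, 81, 81, 81, 81, 81, 81, 81, 81, 81, 81, 81, 82, 81, 81, 81, 81, 81, 81, 81, 81, 80, 80, 81, 81, 81, 80, 81, 81, 78, 122, 125, 126, 126, 126, 187, 209, 209, 208]
[65, 66, 65, 65, 65, 64, 64, 59, 54, 54, 55, 55, 55, 55, 56, 56, 57, 59, 65, 67, 67, 69, 69, 70, 71, 72, 73, 75, 76, 77, 78, 80, 81, 83, 85, 85, 87, 89, 198, 223, 225, 227, 227, 226, 227, 227, 226, 225, 224, 224, 224, 225, 229, 247, 247]
```

servo_tool(moves=[[0.0004,0.0005,-0.015,0,0,-0.001],[0,0,-0.012,0,0,0],[0,0,-0.005,0,0,0],[0,0,0,0,0,0],[0,0,0,0,0,0]])

```text
time: 54.6
ee_pos: [466.7, -344.5, 66.7]
orientation: [[-0.922, 0.388, 0.002], [0.388, 0.922, -0.001], [-0.002, 0.0, -1.0]]
force: [1.0, -0.4, -1.0]
width: 38.7
finger_force: 61.8
```

servo_tool(moves=[[0,0,-0.0025,0,0,0],[0,0,0,0,0,0],[0,0,0,0,0,0]])

```text
time: 54.9
ee_pos: [466.6, -344.3, 63.8]
orientation: [[-0.922, 0.388, 0.001], [0.388, 0.922, -0.0], [-0.001, 0.0, -1.0]]
force: [0.4, -0.4, -1.5]
width: 39.0
finger_force: 61.8
```

servo_tool(moves=[[0,0,-0.0015,0,0,0],[0,0,0,0,0,0],[0,0,0,0,0,0]])

```text
time: 55.2
ee_pos: [466.7, -344.4, 63.5]
orientation: [[-0.922, 0.388, 0.002], [0.388, 0.922, -0.001], [-0.002, -0.0, -1.0]]
force: [-2.2, 2.3, 8.0]
width: 38.6
finger_force: 62.8
```

Contact. I'll release, rise clear, and check the stack and the lever.

servo_tool(moves=[[0,0,0,0,0,0],[0,0,0,0,0,0],[0,0,0,0,0,0],[0,0,0,0,0,0]], fingers=0.65)

```text
time: 55.6
ee_pos: [466.5, -344.3, 62.1]
orientation: [[-0.922, 0.388, 0.001], [0.388, 0.922, 0.0], [-0.001, 0.0, -1.0]]
force: [-0.7, 0.3, -0.2]
width: 55.4
finger_force: 0.0
```

servo_tool(moves=[[0,0,0.02,0,0,0],[0,0,0.04,0,0,0],[0,0,0.04,0,0,0],[0,0,0.04,0,0,0],[0,0,0,0,0,0]])

```text
time: 56.1
ee_pos: [468.0, -345.8, 207.8]
orientation: [[-0.922, 0.388, 0.008], [0.388, 0.922, -0.008], [-0.01, -0.004, -1.0]]
force: [0.1, -0.1, 0.0]
width: 55.5
finger_force: 0.0
```

Run:
```python
from m import *
stack("w32",108)
s=r.camera("scene");t=r.camera("top");np.savez("sF.npz",**s);np.savez("tF.npz",**t)
cv2.imwrite("pics/sF.png",np.vstack([cv2.resize(s["frame"][100:400],(640,300)),cv2.resize(t["frame"][120:400],(640,280))]))
```

```text
[ 467.2 -345.   204.6] [[-0.922, 0.388, 0.005], [0.388, 0.922, -0.004], [-0.006, -0.002, -1.0]]
[322. 245.] [ 477.1 -350.3] [34.1 44.4] 67.3 mom [ 476.4 -350.   108. ]
top y [(-26, 171), (-25, 172), (-24, 173), (-23, 174), (-22, 175), (-21, 113), (-20, 100), (-19, 103), (-18, 103), (-17, 104), (-16, 104), (14, 101), (15, 101), (16, 101), (17, 101), (18, 91), (19, 120), (20, 127), (21, 126), (22, 171), (23, 174), (24, 174)]
blk y [(-30, 164), (-29, 163), (-28, 162), (-27, 163), (-26, 213), (-25, 218), (-24, 217), (-23, 214), (-22, 209), (-21, 181), (19, 129), (20, 124), (21, 119), (22, 122), (23, 125), (24, 116), (25, 113), (26, 113), (27, 113), (28, 113)] blk x [(24, 78, 78), (25, 90, 65), (26, 102, 78), (27, 87, 79), (28, 104, 119), (29, 125, 160), (30, 133, 159), (31, 137, 155), (32, 141, 151), (33, 144, 150), (34, 136, 141), (35, 115, 120), (36, 112, 105), (37, 117, 108), (38, 118, 110), (39, 119, 112)]
```

View pics/sF.png

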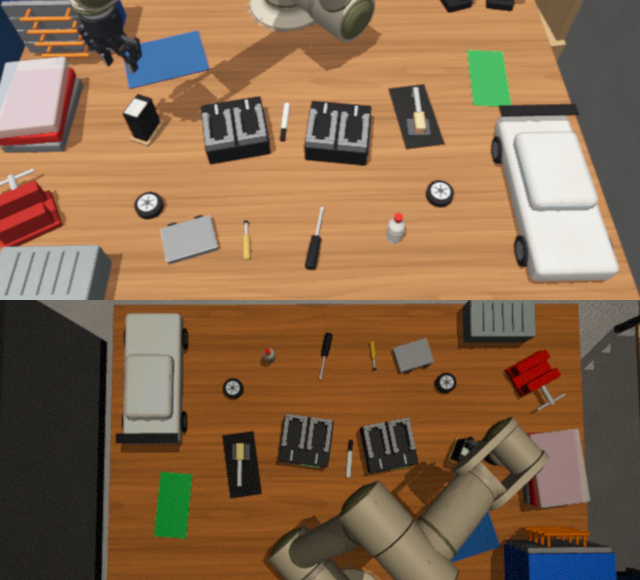

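The stack is square on the block at (142,120), all four bays are empty, and the lever is on its mat at (419,118). One numeric check of the lever and bystanders against the start pictures.

Run:
```python
from m import *
for n in("scene0","sF"):
    c=dict(np.load(n+".npz"))
    k=big(mask(c,(15,60,120),(35,255,255),(408,200,432,240)) if 1 else 0);print(n,np.round(cen(k),1),cv2.boundingRect(k))
    k=big(mask(c,(0,0,150),(180,60,255),(405,180,432,216)));print("shank",np.round(cen(k),1),cv2.boundingRect(k))
a=dict(np.load("scene0.npz"))["frame"];b=dict(np.load("sF.npz"))["frame"]
d=(cv2.absdiff(a,b).max(2)>45).astype(np.uint8)
d=cv2.morphologyEx(d,cv2.MORPH_OPEN,np.ones((3,3)))
n,_,st,ce=cv2.connectedComponentsWithStats(d)
print([(s[:5].tolist()) for s in st[1:] if s[4]>25])
print(r.sense()["time"])
```

```text
scene0 [419.5 221.7] (414, 211, 12, 23)
shank [417.2 198.8] (414, 187, 8, 25)
sF [419.2 221.7] (413, 211, 13, 23)
shank [416.8 199.3] (413, 187, 8, 25)
[[41, 0, 151, 110, 8121], [257, 0, 90, 53, 1961], [466, 0, 41, 51, 919], [509, 0, 22, 50, 517], [335, 24, 10, 13, 55], [281, 34, 14, 21, 141], [328, 36, 7, 10, 50], [250, 39, 11, 30, 181], [335, 51, 117, 43, 2306], [262, 61, 24, 12, 136], [289, 63, 22, 31, 269], [209, 70, 170, 132, 7681], [252, 74, 35, 31, 536], [463, 81, 24, 12, 148], [98, 96, 21, 22, 174], [265, 105, 13, 9, 56], [465, 105, 50, 17, 497], [86, 110, 56, 63, 1310], [98, 150, 15, 16, 142], [123, 179, 92, 63, 2538], [241, 213, 18, 19, 273], [209, 219, 18, 18, 276], [313, 218, 17, 18, 275], [345, 221, 17, 18, 280]]
56.25
```

The lever is unmoved to within 1 mm, and nothing else on the bench changed apart from the arm, its shadow and the packs. I'm handing in.

Run:
```python
from plant import r
print(r.hand_in())
```

```text
the job is handed in; nothing more can be done
None
```

Job handed in: all four packs were levered out onto the apron and stacked flat on the cork block, centred to about 1 mm; the lever stands back on its mat where it was, the gripper is clear of everything, and the other things show no movement in the scene camera.

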